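Send the stripped bearing caps down the diverter chute to the wash bin

ROBOT

A 7-joint arm with a two-finger parallel gripper is mounted at the origin on the work surface. World frame = base frame: x ahead of the robot, y to its left, z up, the work surface at z = 0. Lengths are in m, angles in rad, forces in N, time in s.
With the tool pointing down it reaches from about 0.425 to 0.875 m from the base axis. Payload 4.7 kg.
Tool frame: the origin (TCP) lies on the centre line of the jaws, within the pads' length; the fingertips stand 14 mm ahead of it and the grasp point (between the pads) lies 5 mm behind it; z points along the fingers, y is the direction in which the jaws open and shut (so a half turn about z gives the same grasp; the last joint's range is limited). The gripper opens to 87 mm and grips with 3 to 60 N. Pads are 19 mm wide; open, the fingers measure 117 mm over their backs; the gripper's body (75 mm by 190 mm) begins 51 mm behind the grasp point.
Start: joints at [1.167, 0.321, -0.07, 1.45, 0.023, 1.371, -0.057], TCP at [0.264, -0.594, 0.237] pointing down, gripper open.
Joint ranges: [-2.86, 2.86], [-0.3, 2.09], [-1.38, 1.24], [0.06, 2.45], [-1.56, 4.7], [0.09, 2.05], [-2.69, 2.69]. Speed limits (rad/s): [2.57, 2.57, 3.14, 3.14, 3.14, 3.14, 3.14].

INTERFACE

Orientations are given as a rotation vector (axis times angle).
In Python, from bench import ctrl, optics, models gives the robot as it stands. The module is installed in compiled form; this text tells all that it offers.
- The arm moves only by the tool arm_command, never from a script. Its argument "motion" is a list of rows, each a list of 3 entries, a list of its own where there are three numbers: the shift along the tool's x, y, z in mm, then the turn, a rotation vector about the tool's x, y, z in degrees, then the closure, from 0 (fully open) to 1 (shut). In form: [[[x, y, z], [ax, ay, az], claw], ...]. A call has 1 to 8 rows; each row shifts and turns the commanded pose from where the row before left it, along the tool's axes as they then stand; what a row does not reach is not made up. A row lasts 1/12 s, in which the tool goes at most 41.7 mm and 7.16 degrees, less where a joint would pass 70% of its speed; a pose out of reach is approached as far as the arm can. A call with a gripper value outside its range is refused whole. The fingers move at their own pace and stop on an object; "force" is the grip in N (left out, the last holds). Time passes only in rows, so rows that do not move let the fingers close. It gives the time, the measured TCP pose, the force and the opening at its end, in the units of the state.
- ctrl.get_state(): the state, without advancing time (a new reading comes with each control period).
- optics.get_image(name): name is "scene" or "top" or "wrist"; returns (picture, depth): 480x640x3 uint8, blue, green, red; 480x640 float32, m along the optical axis (not along the pixel's ray), 0 where there is no reading.
- optics.camera_model(name): a dict with "fovy" (degrees; the focal length in pixels is half the picture's height over the tangent of half this angle, whatever the lens; pixels are square), "cx", "cy" (the principal point, pixels), "rvec" (rotation vector, rad) and "tvec" (3), from world to camera coordinates, as OpenCV has them; the wrist camera has in their place "mount" (4x4, takes a point from camera to tool coordinates, whose origin is the TCP and whose axes are the flange's). Camera axes: x right, y down, z forward; pixel columns grow to the right and rows downward; lengths in m; the calibration is good to about 2 mm. The wrist camera is an equidistant fisheye: a pixel r from the principal point sees the ray r / f radians off the axis. A picture is of the moment at which its call begins: read the wrist's pose just before it. camera_model takes no time and is no camera call.
- ctrl.close_job(): hands the job in, once; it reports no verdict.
Trained networks look in the newest picture that a camera, given by its name, has taken for a name from the list of things; names that differ only in an ending like _2 or _b are one class to them, and where a whole thing is asked for, a point or a joint stands for the part that bears it (a point fixed in the world has none). Each returns a list of dicts, best first, with "conf" (0 to 1); they miss things now and then, are a little off and sometimes report something else, mostly with a low value. They report only what shows in the picture. A call takes as long as a camera call. They do not tell look-alikes from the thing itself.
- models.search_frame(camera, target): "location" ([x, y, z] in m, in the coordinates of the camera as it stood for that picture, good to about 4 mm: the middle of the surface that is visible of it).
- models.silhouettes(camera, target): "pixels" (480x640 bool, what is visible of it).
The state is a dict: "time": time; "joint_positions": joint angles; "qd": joint speeds; "joint_torque": joint torques, N m; "position": TCP position; "tool_rot": TCP orientation; "ft_force": force on the tool from outside, world axes, zero at the start; "torque": the same for the moment, N m; "grip_width": opening from 0.0 (shut) to 1.0 (fully open).
Only numpy, scipy, OpenCV 4.12 (cv2) and the standard library are available. Lean on these libraries where they do the work, as an engineer would, in place of code of your own. Each camera call takes 0.05 s, during which the arm holds its last target.

TASK

Swing the chute's flap fully over so that it closes the exit to the red scrap bin and leaves the way to the green wash bin open, then gather all the loose camshaft bearing caps from the bench into the aluminium pan. With all of them in the pan, carry it by its handle to the chute and tip them into the mouth so that every cap ends in the green bin. Finally set the empty pan level back on its black mat, the way it lay before, leave the flap as set, and do not disturb the oil bottle, the wrench or the pulley.

Things in the scene. Friction and masses are not known exactly. Their poses are not given: they have to be found in the camera images.
- chute_mouth (a point): Centre of the open top of the fixed chute, a grey sheet-metal split funnel, rim 212 mm above the bench. Mouth inside 110 mm (its x) by 108 mm (its y), walls 4 mm. x points away from the robot (roughly), y to its left, z up. Inside, a steel roof (ridge along x, 72 mm under the rim, slopes 37 degrees) leads to exits at +y and -y, 80 mm from the middle, each above one bin.
- flap (a joint): Orange flap in the chute, hinged on the ridge; its lever outside, on the robot's side, leans with it. 0 = upright; positive = leaning to the chute's +y, closing the +y exit, parts go to -y; negative = leaning to -y, parts go to +y. Stops at -0.66 and 0.66 rad. Stays where it is left (0.12 N m of friction).
- flap_knob (a point): Centre of the red grip of the flap's lever: round bar 16 mm thick, 52 mm long, along the chute's x on the robot's side, near end free (24 mm from this point); it can be pinched from above across the chute's y. It swings on an arc of radius 105 mm about flap_hinge; 245 mm above the bench when upright. The lever's flat bar stands 29 mm from this point on the chute's side.
- flap_hinge (a point): Point on the flap's hinge axis level along x with flap_knob, 140 mm above the bench, fixed to the chute. The axis runs along the chute's x; axes as chute_mouth.
- green_bin_in (a point): Centre of the inner floor of the green wash bin, 4 mm above the bench, standing fixed at one of the chute's exits (left or right changes). Open box, inside 142 mm (its x) by 122 mm (its y, along the chute's y), walls 4 mm, rim 43 mm above the bench.
- red_bin_in (a point): The same for the red scrap bin of the same size at the other exit.
- pan_floor (a point): Centre of the upper face of the floor (3 mm thick) of the loose aluminium pan, 260 g. Pan 130 mm (x) by 108 mm (y) outside; side walls and rear wall (+x end) 28 mm high, 3 mm thick; -x end open, smooth inside: caps start to slide at about 18 to 24 degrees. x points from the open end to the handle, z up. It starts flat on the mat, open end towards the robot.
- pan_handle (a point): Centre of the pan's black handle: bar along the pan's x behind the rear wall, 80 mm long, 18 mm wide (y), 22 mm high; 110 mm from the pan's centre along x and 28 mm above its floor's upper face. Axes as pan_floor.
- pan_lip (a point): Middle of the upper edge of the pan's open end, where parts slide out; 65 mm from pan_floor along -x. Axes as pan_floor.
- mat_pan_spot (a point): Point on top of the fixed black rubber mat (270 x 140 mm, 3 mm thick), to the left on the bench, above which the pan's centre belongs: 30 mm from the mat's middle towards the robot. Its x axis is the direction in which the pan's x should lie, its y is across the mat.
- cap1_center (a point): Centre of a loose smooth aluminium camshaft bearing cap, a chunky block 22 mm (its x) by 42 mm (its y) by 24 mm high (its z) with a shallow notch underneath, about 50 g; it starts upright on the bench to the right. Between 3 and 5 caps are there; absent ones read None.
- cap1: The same cap; origin at the centre of its underside.
- cap2_center (a point): Centre of a loose smooth aluminium camshaft bearing cap, a chunky block 22 mm (its x) by 42 mm (its y) by 24 mm high (its z) with a shallow notch underneath, about 50 g; it starts upright on the bench to the right. Between 3 and 5 caps are there; absent ones read None.
- cap2: The same cap; origin at the centre of its underside.
- cap3_center (a point): Centre of a loose smooth aluminium camshaft bearing cap, a chunky block 22 mm (its x) by 42 mm (its y) by 24 mm high (its z) with a shallow notch underneath, about 50 g; it starts upright on the bench to the right. Between 3 and 5 caps are there; absent ones read None.
- cap3: The same cap; origin at the centre of its underside.
- cap4_center (a point): Centre of a loose smooth aluminium camshaft bearing cap, a chunky block 22 mm (its x) by 42 mm (its y) by 24 mm high (its z) with a shallow notch underneath, about 50 g; it starts upright on the bench to the right. Between 3 and 5 caps are there; absent ones read None.
- cap4: The same cap; origin at the centre of its underside.
- cap5_center (a point): Centre of a loose smooth aluminium camshaft bearing cap, a chunky block 22 mm (its x) by 42 mm (its y) by 24 mm high (its z) with a shallow notch underneath, about 50 g; it starts upright on the bench to the right. Between 3 and 5 caps are there; absent ones read None.
- cap5: The same cap; origin at the centre of its underside.
- pan: The pan; origin 3 mm under pan_floor, same axes.
- oil_bottle_mid (a point): Bystander: middle of an upright blue oil bottle, 60 mm across and 150 mm tall, beyond the work on the right.
- wrench_mid (a point): Bystander: a steel wrench 180 mm long lying flat beyond the chute, about across the robot's view; point near its middle.
- pulley_mid (a point): Bystander: middle of a dark toothed timing pulley, 73 mm across, 32 mm high, lying flat beyond the work on the left.
There are look-alikes about, which are no part of the job. Leave any orange look-alike of the cap2 alone.

How it is judged:
By the outcome, as a careful person would: the job done as asked, in the order asked, and still so for the second after the job is handed in, with the robot touching nothing.
Of cap1, cap2, cap3, cap4, cap5 only 3 to 5 are there at a start; the rules pass over those that are not, and their reading is None.
At some moment in a run one of cap1, cap2, cap3, cap4, cap5 may be knocked a few centimetres aside while the robot is not near it.
It also fails if it takes over 210 s, if anything falls off the work surface, if the arm or the gripper's body presses on something with over 40 N, if the wrist force passes 120 N, or if a joint passes its speed limit or range.

## Working session

There is one attempt and no reset: what is moved stays moved. The work goes in short steps, Python scripts to look and compute and a tool call to move; the robot and the scene stay as the last step left them, time stands still between calls to the robot, and variables do not carry over. Pictures are saved under pics/ and viewed, and the job is handed in when it is done.

Besides the shell and the picture viewer there is one more tool, called after "Request:" in YAML: its name, and indented under it one key for each argument. arm_command: Moves the arm, as the interface text tells. Its arguments: {"type":"object","properties":{"motion":{"type":"array","items":{"type":"array"}},"force":{"type":"number"}},"required":["motion"]}

```bash
mkdir -p pics
cat > h.py <<'E'
import numpy as np, cv2
from scipy.spatial.transform import Rotation as R
from bench import ctrl, optics, models
def grab(n):
    s=ctrl.get_state(); im,d=optics.get_image(n); return s,im,d
def cam(n,s=None):
    m=optics.camera_model(n); f=240/np.tan(np.radians(m['fovy'])/2)
    if n=='wrist':
        T=np.eye(4);T[:3,:3]=R.from_rotvec(s['tool_rot']).as_matrix();T[:3,3]=s['position']
        W=T@np.array(m['mount'])
    else:
        W=np.eye(4);Rm=R.from_rotvec(np.ravel(m['rvec'])).as_matrix();W[:3,:3]=Rm.T;W[:3,3]=-Rm.T@np.ravel(m['tvec'])
    return m,f,W
def cloud(n,s,d):
    m,f,W=cam(n,s); v,u=np.mgrid[0:480,0:640].astype(float)
    x=(u-m['cx']);y=(v-m['cy'])
    if n=='wrist':
        r=np.hypot(x,y)+1e-9;th=r/f;t=np.tan(np.minimum(th,1.5));x=x/r*t;y=y/r*t
    else: x=x/f;y=y/f
    P=np.stack([x*d,y*d,d],-1)
    Q=P@W[:3,:3].T+W[:3,3]; Q[d<=0]=np.nan
    return Q
def proj(n,s,p):
    m,f,W=cam(n,s); p=np.atleast_2d(p); c=(p-W[:3,3])@W[:3,:3]
    if n=='wrist':
        rr=np.hypot(c[:,0],c[:,1]); th=np.arctan2(rr,c[:,2]); k=f*th/np.maximum(rr,1e-9)
        return np.stack([m['cx']+c[:,0]*k,m['cy']+c[:,1]*k],-1)
    return np.stack([m['cx']+f*c[:,0]/c[:,2],m['cy']+f*c[:,1]/c[:,2]],-1)
def st():
    s=ctrl.get_state();print('t',round(s['time'],2),'p',np.round(s['position'],4),'R\n',np.round(R.from_rotvec(s['tool_rot']).as_matrix(),3),'F',np.round(s['ft_force'],1),'g',round(s['grip_width'],3));return s
E
python3 - <<'E'
from h import *
st()
for n in ['scene','top','wrist']:
    s,im,d=grab(n); cv2.imwrite(f'pics/{n}0.png',im); np.savez(f'{n}0.npz',im=im,d=d,P=cloud(n,s,d))
    m,f,W=cam(n,s);print(n,f,W[:3,3],np.round(W[:3,:3],2).tolist())
E
```

```text
t 0.0 p [ 0.2635 -0.5936  0.2355] R
 [[ 0.914  0.406 -0.001]
 [ 0.406 -0.914  0.002]
 [-0.    -0.002 -1.   ]] F [-0.1  0.4 -0.1] g 1.001
scene 476.5618846201174 [1.32426039 0.13064345 0.85559926] [[-0.21, 0.65, -0.73], [0.98, 0.15, -0.16], [0.01, -0.75, -0.67]]
top 469.04299532121564 [ 0.50972786 -0.0281338   1.16412682] [[-0.02, -1.0, 0.07], [-1.0, 0.02, 0.01], [-0.01, -0.07, -1.0]]
wrist 371.64829954431775 [ 0.32290945 -0.56714505  0.38408615] [[0.41, -0.89, -0.22], [-0.91, -0.39, -0.1], [-0.0, 0.24, -0.97]]
```

View pics/scene0.png

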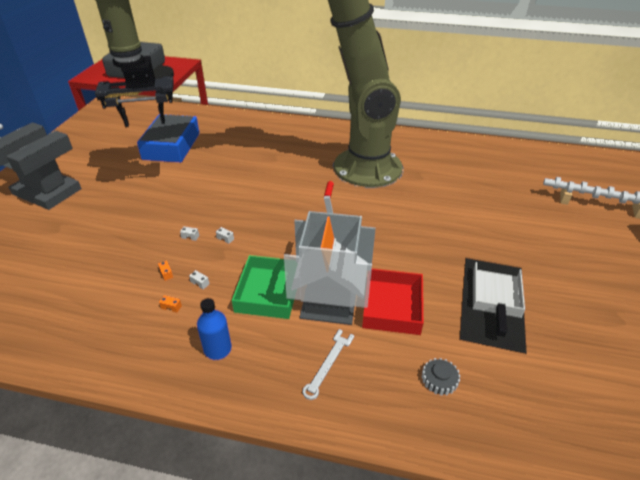

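View pics/top0.png

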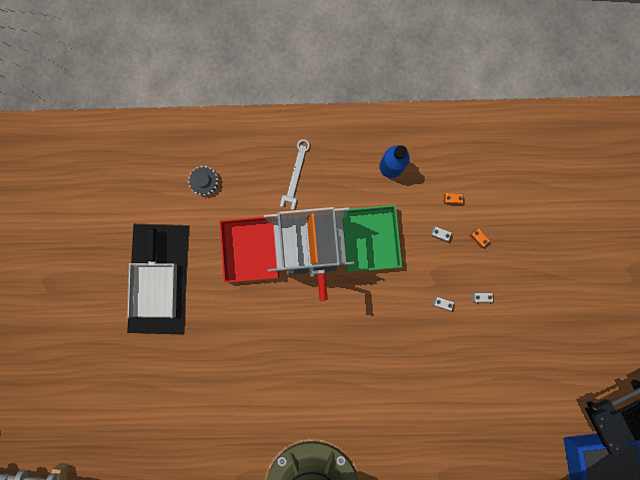

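View pics/wrist0.png

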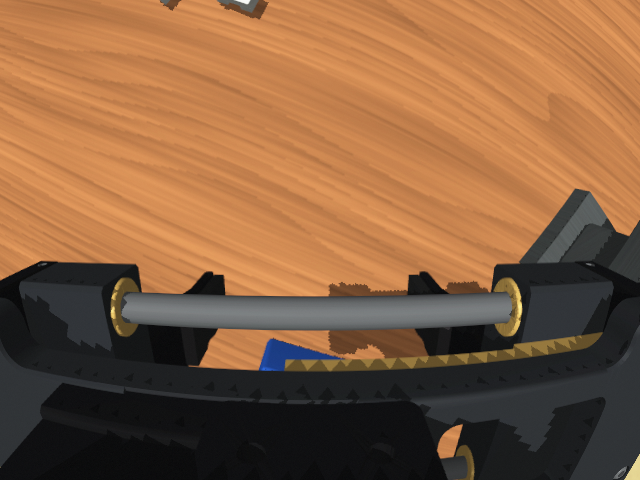

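The top view shows three silver caps at (442,234), (444,304) and (484,297). The orange look-alikes are at (454,199) and (481,238). The green bin is on the right (-y), the red bin on the left (+y), and the pan is on its mat at (153,290). Next I measure poses.

```bash
cat > meas.py <<'E'
from h import *
z=np.load('top0.npz');im=z['im'];P=z['P'];hsv=cv2.cvtColor(im,cv2.COLOR_BGR2HSV)
def rep(name,mask,zr):
    q=P[mask&(P[...,2]>zr[0])&(P[...,2]<zr[1])]
    if len(q)<5: print(name,'few',len(q));return None
    (c,wh,a)=cv2.minAreaRect((q[:,:2]*1000).astype(np.float32))
    print(name,len(q),'c',np.round(c,1),'wh',np.round(wh,1),'a',round(a,1),'z med',np.round(np.median(q[:,2])*1000,1), 'med',np.round(np.median(q[:,:2],0)*1000,1));return q
def box(u0,u1,v0,v1):
    m=np.zeros((480,640),bool);m[v0:v1,u0:u1]=1;return m
for (u,v) in [(442,234),(444,304),(484,297),(481,238),(454,199)]:
    rep(f'cap{u}',box(u-20,u+20,v-16,v+16),(.015,.04))
sat=hsv[...,1];H=hsv[...,0]
rep('knob red',box(310,335,265,310)&(sat>120)&((H<6)|(H>174)),(.15,.3))
rep('flap or',box(280,345,205,275)&(sat>150)&(H>6)&(H<18),(.08,.3))
rep('chute rim',box(260,360,195,285),(.205,.22))
rep('red bin',box(210,290,205,295)&(sat>120)&((H<6)|(H>174)),(.034,.055))
rep('green bin',box(335,415,200,280)&(sat>120)&(H>45)&(H<80),(.034,.055))
rep('pan rim',box(120,195,220,340),(.026,.042))
rep('pan floor',box(120,195,255,325)&(im.min(-1)>120),(.0,.015))
rep('handle',box(135,170,220,268),(.03,.06))
rep('mat',box(120,195,215,340)&(im.max(-1)<60),(-.005,.012))
rep('bottle',box(370,420,135,185),(.05,.2))
rep('pulley',box(180,225,160,205),(.02,.06))
E
python3 meas.py
python3 - <<'E'
from h import *
m,f,W=cam('top')
optics.get_image('top')
for t in ['cap1','cap1_center','flap_knob','chute_mouth','pan_handle','pan_floor','pan_lip','mat_pan_spot','flap_hinge','green_bin_in','flap']:
  try:
    for r in models.search_frame('top',t)[:6]: print(t,round(r['conf'],2),np.round(1000*(W[:3,:3]@np.array(r['location'])+W[:3,3]),1))
  except Exception as e: print(t,e)
E
```

```text
cap442 173 c [ 600.7 -327.5] wh [42.8 23. ] a 67.5 z med 25.6 med [ 600.4 -326. ]
cap444 171 c [ 431.6 -326.3] wh [43.5 21.9] a 71.2 z med 26.1 med [ 431.9 -325.1]
cap484 186 c [ 445.4 -420.8] wh [43.2 21.7] a 89.1 z med 25.5 med [ 444.8 -420.6]
cap481 184 c [ 589.7 -421.2] wh [42.7 24.3] a 41.6 z med 25.2 med [ 589.2 -419.4]
cap454 171 c [ 687.3 -360.1] wh [41.3 23.1] a 85.7 z med 25.6 med [ 686.  -359.2]
knob red 201 c [483.6 -32.9] wh [51.8 14.7] a 2.1 z med 251.6 med [484.7 -33. ]
flap or 351 c [568.8 -16.8] wh [128.2  24.2] a 9.7 z med 192.4 med [581.7 -14.6]
chute rim 622 c [575.4  -7.4] wh [132.4 115.9] a 3.8 z med 213.1 med [584.2 -18. ]
red bin 396 c [572.2 140.9] wh [150.1 130.5] a 4.0 z med 44.2 med [566.8 172.5]
green bin 390 c [ 591.6 -154.6] wh [149.1 129.9] a 3.8 z med 44.6 med [ 587.2 -171. ]
pan rim 398 c [519.4 378.7] wh [111.4 214. ] a 89.0 z med 32.2 med [525.3 369.1]
pan floor 1673 c [478.8 391.2] wh [111.  133.5] a 88.3 z med 7.8 med [471.8 378.6]
handle 372 c [583.  374.9] wh [83.5 86.8] a 88.8 z med 44.5 med [578.  374.4]
mat 3153 c [504.  370.5] wh [140.5 268
[... 160 characters left out ...]
. ] a 68.0 z med 25.3 med [743.8 253.6]
cap1 0.71 [ 448.5 -417.1   26.9]
cap1 0.67 [ 599.  -329.3   22.6]
cap1 0.64 [ 589.2 -417.5   29.5]
cap1 0.59 [ 429.2 -323.1   25.4]
cap1 0.47 [ 685.1 -360.8   21.8]
cap1 0.26 [550.4 356.1   4.2]
flap_knob 0.91 [546.8 -20.9 203.2]
chute_mouth 0.73 [576.  -10.8 128.9]
pan_handle 0.68 [487.5 376.6   8.5]
pan_handle 0.38 [ 598.8 -328.1   24.2]
pan_floor 0.55 [486.2 381.4  10.9]
pan_floor 0.23 [546.6 -22.7 204.8]
pan_lip 0.65 [488.4 382.9   8.5]
pan_lip 0.58 [752.1  25.7   6.5]
mat_pan_spot 0.82 [553.7 353.3   2.3]
mat_pan_spot 0.39 [548.2 -19.2 205.7]
flap_hinge 0.73 [582.4  -8.3 122.5]
green_bin_in 0.95 [ 593.4 -162.2    5.8]
flap 0.67 [548.  -22.2 205.1]
```

Run:
```python
from h import *
im=cv2.imread('pics/top0.png');cv2.imwrite('pics/top_crop.png',cv2.resize(im[190:320,205:515],None,fx=2.5,fy=2.5,interpolation=cv2.INTER_CUBIC))
```

```text
(no output)
```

View pics/top_crop.png

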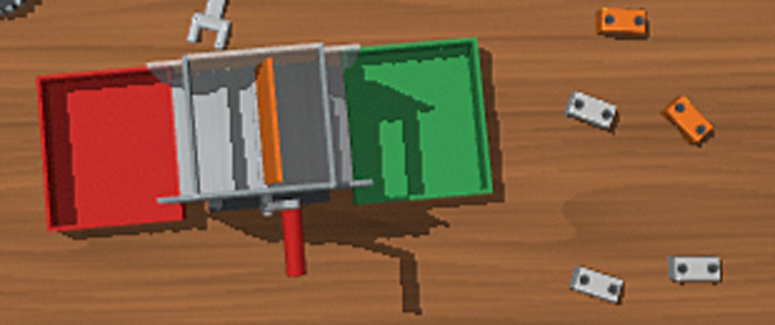

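```bash
cat > plan.py <<'E'
from h import *
import sys,json
def Rt(yaw,tilt=0):
    # tool down, tool x heading at yaw(deg); tilt>0: tool z leans towards +heading (handle up / lip down)
    base=np.array([[1,0,0],[0,-1,0],[0,0,-1.]])
    return (R.from_euler('z',yaw,degrees=True)*R.from_euler('y',-tilt,degrees=True)).as_matrix()@base
def plan(wps,step=36,ang=6.3,claw=0,q=1,s=None):
    """wps: list of (pos_m,yaw,tilt[,step])"""
    s=s or ctrl.get_state(); p=np.array(s['position']);Rm=R.from_rotvec(s['tool_rot'])
    rows=[]
    for w in wps:
        tp=np.array(w[0]);tR=R.from_matrix(Rt(w[1],w[2])); stp=w[3] if len(w)>3 else step
        rv=(Rm.inv()*tR).as_rotvec(); 
        n=max(1,int(np.ceil(max(np.linalg.norm(tp-p)*1000/stp,np.degrees(np.linalg.norm(rv))/ang))))
        cp=p.copy();cR=Rm
        for k in range(1,n+1):
            np_=p+(tp-p)*k/n; nR=Rm*R.from_rotvec(rv*k/n)
            d=np.round(cR.inv().apply(np_-cp)*1000/q)*q; a=np.round(np.degrees((cR.inv()*nR).as_rotvec())*2)/2
            rows.append([[float(x)+0. for x in np.round(d,1)],[float(x)+0. for x in a],claw])
            cp=cp+cR.apply(d/1000);cR=cR*R.from_rotvec(np.radians(a))   # track rounding
        p,Rm=cp,cR
    for i in range(0,len(rows),8): print(json.dumps(rows[i:i+8]))
    e=R.from_rotvec((Rm).as_rotvec()); print('end',np.round(p*1000,1),'err deg',np.round(np.degrees((Rm.inv()*tR).as_rotvec()),2), 'n',len(rows))
    return rows
E
python3 - <<'E'
from plan import *
plan([([.40,-.30,.31],10,0),([.478,-.033,.30],3.8,0)],claw=.55)
E
```

```text
[[[24.0, -21.0, -7.0], [0.0, 0.0, 1.5], 0.55], [[24.0, -22.0, -8.0], [0.0, 0.0, 1.5], 0.55], [[23.0, -23.0, -7.0], [0.0, 0.0, 1.0], 0.55], [[23.0, -23.0, -7.0], [0.0, 0.0, 1.5], 0.55], [[23.0, -24.0, -8.0], [0.0, 0.0, 1.5], 0.55], [[21.0, -24.0, -7.0], [0.0, 0.0, 1.5], 0.55], [[21.0, -24.0, -7.0], [0.0, 0.0, 1.5], 0.55], [[20.0, -26.0, -8.0], [0.0, 0.0, 1.0], 0.55]]
[[[20.0, -25.0, -7.0], [0.0, 0.0, 1.5], 0.55], [[19.0, -26.0, -7.0], [0.0, 0.0, 1.5], 0.55], [[15.0, -31.0, 1.0], [0.0, 0.0, 1.0], 0.55], [[15.0, -32.0, 1.0], [0.0, 0.0, 0.5], 0.55], [[15.0, -31.0, 2.0], [0.0, 0.0, 1.0], 0.55], [[14.0, -32.0, 1.0], [0.0, 0.0, 0.5], 0.55], [[14.0, -32.0, 1.0], [0.0, 0.0, 1.0], 0.55], [[13.0, -33.0, 1.0], [0.0, 0.0, 0.5], 0.55]]
[[[13.0, -32.0, 1.0], [0.0, 0.0, 1.0], 0.55], [[12.0, -32.0, 2.0], [0.0, 0.0, 0.5], 0.55]]
end [477.9 -33.5 299.5] err deg [ 0.01 -0.    0.14] n 18
```

Request:
arm_command:
  motion:
    - [[24.0,-21.0,-7.0],[0.0,0.0,1.5],0.55]
    - [[24.0,-22.0,-8.0],[0.0,0.0,1.5],0.55]
    - [[23.0,-23.0,-7.0],[0.0,0.0,1.0],0.55]
    - [[23.0,-23.0,-7.0],[0.0,0.0,1.5],0.55]
    - [[23.0,-24.0,-8.0],[0.0,0.0,1.5],0.55]
    - [[21.0,-24.0,-7.0],[0.0,0.0,1.5],0.55]
    - [[21.0,-24.0,-7.0],[0.0,0.0,1.5],0.55]
    - [[20.0,-26.0,-8.0],[0.0,0.0,1.0],0.55]

```text
time: 1.42
position: [0.3727, -0.3572, 0.296]
tool_rot: [3.121, 0.352, 0.0]
ft_force: [0.4, -0.6, -0.4]
grip_width: 0.499
```

Request:
arm_command:
  motion:
    - [[20.0,-25.0,-7.0],[0.0,0.0,1.5],0.55]
    - [[19.0,-26.0,-7.0],[0.0,0.0,1.5],0.55]
    - [[15.0,-31.0,1.0],[0.0,0.0,1.0],0.55]
    - [[15.0,-32.0,1.0],[0.0,0.0,0.5],0.55]
    - [[15.0,-31.0,2.0],[0.0,0.0,1.0],0.55]
    - [[14.0,-32.0,1.0],[0.0,0.0,0.5],0.55]
    - [[14.0,-32.0,1.0],[0.0,0.0,1.0],0.55]
    - [[13.0,-33.0,1.0],[0.0,0.0,0.5],0.55]

```text
time: 2.08
position: [0.4587, -0.0978, 0.3028]
tool_rot: [3.137, 0.147, 0.001]
ft_force: [0.4, -0.3, -0.0]
grip_width: 0.45
```

Request:
arm_command:
  motion:
    - [[13.0,-32.0,1.0],[0.0,0.0,1.0],0.55]
    - [[12.0,-32.0,2.0],[0.0,0.0,0.5],0.55]
    - [[0,0,0],[0,0,0],0.55]

```text
time: 2.33
position: [0.4789, -0.0251, 0.2999]
tool_rot: [-3.136, -0.125, -0.003]
ft_force: [-0.9, 0.7, 0.3]
grip_width: 0.452
```

Run:
```python
from plan import *
st()
s,im,d=grab('wrist'); cv2.imwrite('pics/w1.png',im); np.savez('w1.npz',im=im,d=d,P=cloud('wrist',s,d))
```

```text
t 2.33 p [ 0.4789 -0.0251  0.2999] R
 [[ 0.997  0.08   0.002]
 [ 0.08  -0.997  0.003]
 [ 0.002 -0.003 -1.   ]] F [-0.9  0.7  0.3] g 0.452
```

View pics/w1.png

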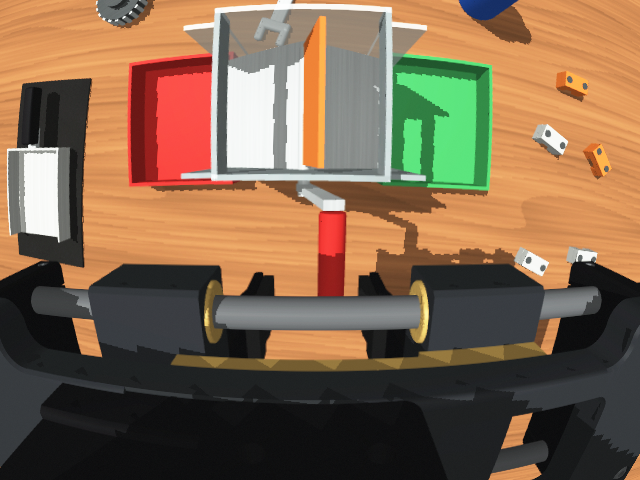

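The knob (332,250) sits slightly right of mid between the jaws. I correct by 6 mm and then go down.

Request:
arm_command:
  motion:
    - [[0,0,0],[0,0,0],0.55]
    - [[0,0,0],[0,0,0],0.55]
    - [[0,0,0],[0,0,0],0.55]

```text
time: 2.63
position: [0.4777, -0.0352, 0.2995]
tool_rot: [3.139, 0.103, -0.0]
ft_force: [-0.0, -0.2, -0.2]
grip_width: 0.454
```

Run:
```python
from plan import *
z=np.load('w1.npz');im=z['im'];P=z['P'];h=cv2.cvtColor(im,cv2.COLOR_BGR2HSV)
m=(h[...,1]>120)&((h[...,0]<6)|(h[...,0]>174))&(P[...,2]>.2)&(P[...,2]<.27)
q=P[m];print(len(q),np.round(q.min(0),4),np.round(q.max(0),4),np.round(np.median(q,0),4))
st();plan([([.479,-.033,.244],3.8,0,20)],claw=.55)
```

```text
2220 [ 0.4624 -0.0417  0.2126] [0.5564 0.05   0.2538] [ 0.4895 -0.0323  0.2502]
t 2.63 p [ 0.4777 -0.0352  0.2995] R
 [[ 0.998  0.066 -0.   ]
 [ 0.066 -0.998 -0.   ]
 [-0.     0.    -1.   ]] F [-0.  -0.2 -0.2] g 0.454
[[[0.0, -1.0, 19.0], [0.0, 0.0, 0.0], 0.55], [[1.0, 0.0, 18.0], [0.0, 0.0, 0.0], 0.55], [[0.0, -1.0, 19.0], [0.0, 0.0, 0.0], 0.55]]
end [478.5 -33.2 243.5] err deg [ 0.03  0.01 -0.03] n 3
```

Request:
arm_command:
  motion:
    - [[0,-1,19],[0,0,0],0.55]
    - [[1,0,18],[0,0,0],0.55]
    - [[0,-1,19],[0,0,0],0.55]
    - [[0,0,0],[0,0,0],0.55]

```text
time: 2.97
position: [0.4764, -0.0326, 0.2401]
tool_rot: [-3.139, -0.104, 0.01]
ft_force: [-0.5, 0.1, -1.3]
grip_width: 0.45
```

Request:
arm_command:
  motion:
    - [[0,-10,0],[0,0,0],0.55]
    - [[0,-10,0],[0,0,0],0.55]
    - [[0,-10,0],[0,0,0],0.55]
    - [[0,-10,0],[0,0,0],0.55]
    - [[0,-10,1],[0,0,0],0.55]
    - [[0,-10,3],[0,0,0],0.55]
    - [[0,-10,4],[0,0,0],0.55]
    - [[0,-10,5],[0,0,0],0.55]

```text
time: 3.63
position: [0.4732, 0.0497, 0.2304]
tool_rot: [3.14, 0.109, 0.001]
ft_force: [0.8, -0.7, 0.6]
grip_width: 0.448
```

Request:
arm_command:
  motion:
    - [[0,-6,4],[0,0,0],0.55]
    - [[0,-5,3],[0,0,0],0.55]
    - [[0,-3,1],[0,0,0],0.55]
    - [[0,0,0],[0,0,0],0.55]
    - [[0,0,0],[0,0,0],0.55]

```text
time: 4.05
position: [0.472, 0.0619, 0.2222]
tool_rot: [-3.14, -0.107, 0.002]
ft_force: [-0.0, -1.7, -1.1]
grip_width: 0.449
```

```bash
cat > knob.py <<'E'
from plan import *
import sys
st()
s,im,d=grab('top'); P=cloud('top',s,d);h=cv2.cvtColor(im,cv2.COLOR_BGR2HSV)
cv2.imwrite(f'pics/{sys.argv[1]}.png',cv2.resize(im[190:330,200:420],None,fx=3,fy=3))
m=(h[...,1]>120)&((h[...,0]<6)|(h[...,0]>174))&(P[...,2]>.2)&(P[...,2]<.27)&(P[...,0]<.52)
q=P[m];print(len(q),np.round(q.min(0),4),np.round(q.max(0),4),np.round(np.median(q,0),4))
E
python3 knob.py t2
```

```text
t 4.05 p [0.472  0.0619 0.2222] R
 [[ 0.998  0.068 -0.001]
 [ 0.068 -0.998  0.   ]
 [-0.001 -0.    -1.   ]] F [-0.  -1.7 -1.1] g 0.449Traceback (most recent call last):
  File "knob.py", line 7, in <module>
    q=P[m];print(len(q),np.round(q.min(0),4),np.round(q.max(0),4),np.round(np.median(q,0),4))
                                 ~~~~~^^^
    return umr_minimum(a, axis, None, out, keepdims, initial, where)
ValueError: zero-size array to reduction operation minimum which has no identity
```

View pics/t2.png

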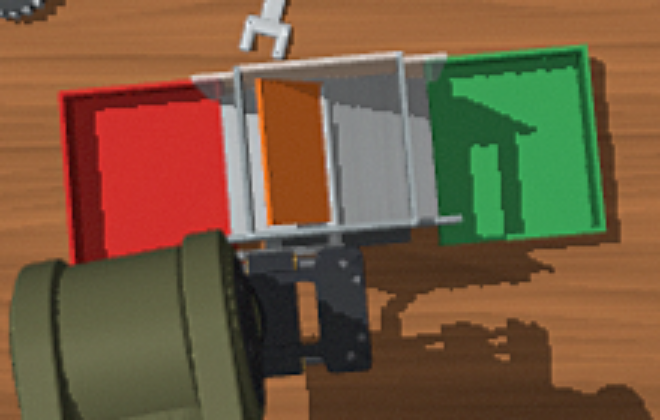

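The flap (orange, at ~(295,150) in this crop) leans left, towards +y. The force is still only friction, so I push on until it meets the stop.

Request:
arm_command:
  motion:
    - [[0,-4,1],[0,0,0],0.55]
    - [[0,-3,0],[0,0,0],0.55]
    - [[0,0,0],[0,0,0],0.55]
    - [[0,0,0],[0,0,0],0.55]

```text
time: 4.43
position: [0.4723, 0.0625, 0.2219]
tool_rot: [3.131, 0.099, -0.0]
ft_force: [-1.2, -15.0, 3.8]
grip_width: 0.453
```

At the stop (15 N). Now back off and lift.

Request:
arm_command:
  motion:
    - [[0,10,0],[0,0,0],0.55]
    - [[0,9,0],[0,0,0],0.55]
    - [[0,0,0],[0,0,0],0.55]
    - [[0,0,-20],[0,0,0],0.55]
    - [[0,0,-35],[0,0,0],0.55]
    - [[0,0,-35],[0,0,0],0.55]
    - [[0,0,0],[0,0,0],0.55]

```text
time: 5.02
position: [0.4762, 0.0521, 0.3181]
tool_rot: [-3.139, -0.11, -0.017]
ft_force: [1.7, 0.1, 0.2]
grip_width: 0.45
```

Run:
```python
from plan import *
st()
print('---A: cap444 hover, yaw -18.8')
plan([([.432,-.200,.30],-8,0),([.4318,-.3258,.22],-18.8,0)],claw=.3)
```

```text
t 5.02 p [0.4762 0.0521 0.3181] R
 [[ 0.998  0.07   0.011]
 [ 0.07  -0.998  0.001]
 [ 0.011 -0.    -1.   ]] F [1.7 0.1 0.2] g 0.45
---A: cap444 hover, yaw -18.8
[[[-8.0, 31.0, 2.0], [0.0, 0.0, 1.5], 0.3], [[-7.0, 31.0, 2.0], [0.0, 0.0, 1.5], 0.3], [[-6.0, 32.0, 3.0], [0.0, 0.0, 1.5], 0.3], [[-5.0, 31.0, 2.0], [0.0, -0.5, 1.5], 0.3], [[-4.0, 32.0, 2.0], [0.0, 0.0, 1.5], 0.3], [[-4.0, 32.0, 2.0], [0.0, 0.0, 1.5], 0.3], [[-3.0, 32.0, 2.0], [0.0, 0.0, 1.5], 0.3], [[-2.0, 32.0, 3.0], [0.0, 0.0, 1.5], 0.3]]
[[[3.0, 25.0, 16.0], [0.0, 0.0, 2.0], 0.3], [[5.0, 25.0, 16.0], [0.0, 0.0, 2.5], 0.3], [[5.0, 24.0, 16.0], [0.0, 0.0, 2.0], 0.3], [[7.0, 24.0, 16.0], [0.0, 0.0, 2.0], 0.3], [[7.0, 24.0, 15.0], [0.0, 0.0, 2.5], 0.3]]
end [ 432.3 -325.5  220.4] err deg [-0.09 -0.09 -0.2 ] n 13
```

Request:
arm_command:
  motion:
    - [[-8.0,31.0,2.0],[0.0,0.0,1.5],0.3]
    - [[-7.0,31.0,2.0],[0.0,0.0,1.5],0.3]
    - [[-6.0,32.0,3.0],[0.0,0.0,1.5],0.3]
    - [[-5.0,31.0,2.0],[0.0,0,1.5],0.3]
    - [[-4.0,32.0,2.0],[0.0,0.0,1.5],0.3]
    - [[-4.0,32.0,2.0],[0.0,0.0,1.5],0.3]
    - [[-3.0,32.0,2.0],[0.0,0.0,1.5],0.3]
    - [[-2.0,32.0,3.0],[0.0,0.0,1.5],0.3]

```text
time: 5.68
position: [0.4284, -0.2028, 0.2936]
tool_rot: [-3.133, 0.221, -0.002]
ft_force: [1.2, 0.3, 0.5]
grip_width: 0.693
```

Request:
arm_command:
  motion:
    - [[3.0,25.0,16.0],[0.0,0.0,2.0],0.3]
    - [[5.0,25.0,16.0],[0.0,0.0,2.5],0.3]
    - [[5.0,24.0,16.0],[0.0,0.0,2.0],0.3]
    - [[7.0,24.0,16.0],[0.0,0.0,2.0],0.3]
    - [[7.0,24.0,15.0],[0.0,0.0,2.5],0.3]
    - [[0,0,0],[0,0,0],0.3]
    - [[0,0,0],[0,0,0],0.3]
    - [[0,0,0],[0,0,0],0.3]

```text
time: 6.35
position: [0.4294, -0.326, 0.2147]
tool_rot: [-3.097, 0.517, -0.001]
ft_force: [0.0, 0.8, -0.3]
grip_width: 0.7
```

```bash
cat > caps.py <<'E'
from plan import *
import sys
def caps(P,im):
    """low bright/orange blobs 15..40mm high in cap area and in pan"""
    h=cv2.cvtColor(im,cv2.COLOR_BGR2HSV)
    m=(P[...,2]>.014)&(P[...,2]<.042)&(P[...,1]<-.26)
    n,l,stt,c=cv2.connectedComponentsWithStats(m.astype(np.uint8))
    out=[]
    for i in range(1,n):
        if stt[i,4]<60: continue
        k=l==i;q=P[k];q=q[q[:,2]>np.median(q[:,2])-.006]
        (cc,wh,a)=cv2.minAreaRect((q[:,:2]*1000).astype(np.float32))
        if wh[0]<wh[1]: a=a+90
        sat=np.median(h[...,1][k])
        out.append((cc,a-180*(a>90),sat));print('px',np.round(c[i]),'c',np.round(cc,1),'wh',np.round(wh,1),'long',round(a,1),'z',round(np.median(q[:,2])*1000,1),'sat',sat)
    return out
if __name__=='__main__':
    cams=sys.argv[2:] or ['top']
    st()
    for c in cams:
        s,im,d=grab(c);P=cloud(c,s,d);cv2.imwrite(f'pics/{sys.argv[1]}_{c}.png',im);print(c);caps(P,im)
        np.savez(f'{sys.argv[1]}_{c}.npz',im=im,P=P)
E
python3 caps.py a top wrist; python3 knob.py t3
```

```text
t 6.35 p [ 0.4294 -0.326   0.2147] R
 [[ 0.946 -0.325  0.001]
 [-0.325 -0.946  0.001]
 [ 0.    -0.001 -1.   ]] F [ 0.   0.8 -0.3] g 0.7
top
px [453. 198.] c [ 687.3 -360.6] wh [42.3 23. ] long 86.4 z 26.0 sat 214.0
px [441. 233.] c [ 600.1 -327.3] wh [41.5 23.2] long 66.6 z 25.7 sat 4.0
px [480. 237.] c [ 589.1 -420.7] wh [42.4 23.7] long 40.8 z 25.6 sat 214.0
px [585. 447.] c [ 100.  -650.3] wh [ 77. 164.] long 128.5 z 32.6 sat 211.0
wrist
px [356.  30.] c [ 591.4 -420.7] wh [42.1 23. ] long 41.1 z 24.2 sat 166.0
px [257.  50.] c [ 602.6 -327. ] wh [42.3 22.9] long 68.5 z 24.2 sat 1.0
px [406. 173.] c [ 447.5 -420.9] wh [22.8 42.8] long 90.4 z 24.4 sat 2.0
px [314. 218.] c [ 434.  -325.8] wh [40.3 23. ] long 70.6 z 24.3 sat 2.0
t 6.45 p [ 0.4297 -0.3259  0.2154] R
 [[ 0.946 -0.324  0.002]
 [-0.324 -0.946 -0.   ]
 [ 0.002 -0.    -1.   ]] F [-0.4 -0.5  0.1] g 0.701
188 [0.4522 0.0426 0.2249] [0.5036 0.0585 0.2377] [0.4779 0.0502 0.2315]
```

View pics/a_wrist.png

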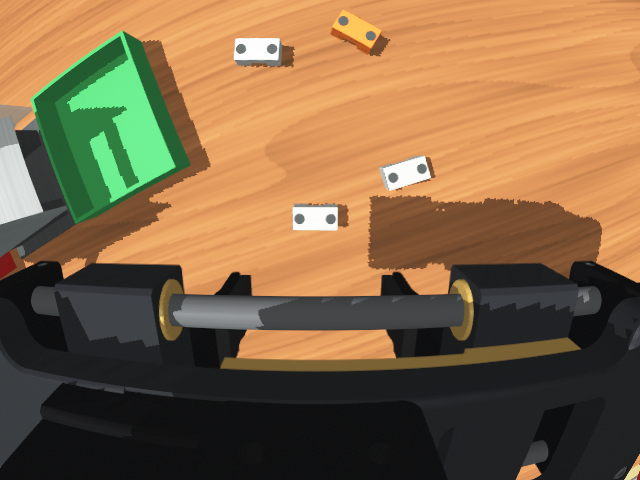

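View pics/t3.png

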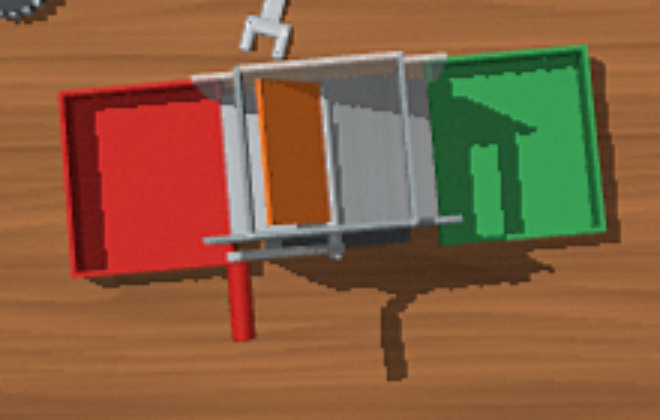

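The flap is fully over (knob y = 50 mm, top z = 231 mm, which matches +0.66). The jaw axis needs to turn 90° so it crosses the caps' 22 mm side. In this wrist picture I target the silver cap at (314,218). The other silver caps are at (257,50) and (406,173), and the orange one at (356,30) is not mine.

Run:
```python
from plan import *
plan([([.433,-.326,.10],70.8,0)],claw=.35)
```

```text
[[[0.0, 0.0, 8.0], [0.0, 0.0, -6.0], 0.35], [[0.0, 0.0, 7.0], [0.0, 0.0, -6.0], 0.35], [[1.0, 0.0, 8.0], [0.0, 0.0, -6.0], 0.35], [[0.0, 0.0, 8.0], [0.0, 0.0, -6.0], 0.35], [[0.0, 0.0, 8.0], [0.0, 0.0, -6.0], 0.35], [[0.0, 0.0, 7.0], [0.0, 0.0, -6.0], 0.35], [[1.0, 0.0, 8.0], [0.0, 0.0, -6.0], 0.35], [[0.0, 0.0, 8.0], [0.0, 0.0, -6.0], 0.35]]
[[[0.0, 0.0, 7.0], [0.0, 0.0, -6.0], 0.35], [[0.0, 0.0, 8.0], [0.0, 0.0, -6.0], 0.35], [[0.0, 0.0, 8.0], [0.0, 0.0, -6.0], 0.35], [[0.0, 0.0, 7.0], [0.0, 0.0, -6.0], 0.35], [[0.0, 1.0, 8.0], [0.0, 0.0, -6.0], 0.35], [[1.0, 0.0, 8.0], [0.0, 0.0, -5.5], 0.35], [[0.0, 0.0, 8.0], [0.0, 0.0, -6.0], 0.35]]
end [ 433.1 -325.7   99.6] err deg [ 0.1   0.01 -0.22] n 15
```

Request:
arm_command:
  motion:
    - [[0.0,0.0,8.0],[0.0,0.0,-6.0],0.35]
    - [[0.0,0.0,7.0],[0.0,0.0,-6.0],0.35]
    - [[1.0,0.0,8.0],[0.0,0.0,-6.0],0.35]
    - [[0.0,0.0,8.0],[0.0,0.0,-6.0],0.35]
    - [[0.0,0.0,8.0],[0.0,0.0,-6.0],0.35]
    - [[0.0,0.0,7.0],[0.0,0.0,-6.0],0.35]
    - [[1.0,0.0,8.0],[0.0,0.0,-6.0],0.35]
    - [[0.0,0.0,8.0],[0.0,0.0,-6.0],0.35]

```text
time: 7.17
position: [0.4314, -0.3263, 0.1532]
tool_rot: [3.038, 0.795, 0.002]
ft_force: [0.5, -0.3, 0.2]
grip_width: 0.649
```

Request:
arm_command:
  motion:
    - [[0.0,0.0,7.0],[0.0,0.0,-6.0],0.35]
    - [[0.0,0.0,8.0],[0.0,0.0,-6.0],0.35]
    - [[0.0,0.0,8.0],[0.0,0.0,-6.0],0.35]
    - [[0.0,0.0,7.0],[0.0,0.0,-6.0],0.35]
    - [[0.0,1.0,8.0],[0.0,0.0,-6.0],0.35]
    - [[1.0,0.0,8.0],[0.0,0.0,-5.5],0.35]
    - [[0.0,0.0,8.0],[0.0,0.0,-6.0],0.35]
    - [[0,0,0],[0,0,0],0.35]

```text
time: 7.83
position: [0.4316, -0.3256, 0.0979]
tool_rot: [-2.562, -1.816, 0.0]
ft_force: [-0.3, 0.4, 0.3]
grip_width: 0.648
```

```bash
python3 caps.py b wrist
python3 - <<'E'
from plan import *
plan([([.433,-.326,.018],70.8,0,28)],claw=.35,q=.5)
E
```

```text
t 7.83 p [ 0.4316 -0.3256  0.0979] R
 [[ 0.331  0.944 -0.001]
 [ 0.944 -0.331  0.001]
 [ 0.001 -0.001 -1.   ]] F [-0.3  0.4  0.3] g 0.648
wrist
px [548. 179.] c [ 602.4 -326.9] wh [42.4 23.7] long 68.1 z 24.1 sat 4.0
px [629. 191.] c [ 687.5 -360.4] wh [42.2 22.8] long 84.8 z 24.0 sat 186.0
px [321. 256.] c [ 434.  -325.7] wh [42.5 22.4] long 71.4 z 24.4 sat 3.0
px [561. 276.] c [ 601.5 -402.7] wh [ 3.6 10.7] long 132.7 z 23.6 sat 194.0
px [374. 350.] c [ 446.5 -404.3] wh [11.1 20.4] long 175.5 z 24.1 sat 11.0
[[[0.0, 0.5, 27.0], [0.0, 0.0, 0.0], 0.35], [[0.0, 0.0, 26.5], [0.0, 0.0, -0.5], 0.35], [[0.5, 0.5, 27.0], [0.0, 0.0, 0.0], 0.35]]
end [ 433.  -325.8   18.1] err deg [-0.02 -0.02  0.1 ] n 3
```

View pics/b_wrist.png

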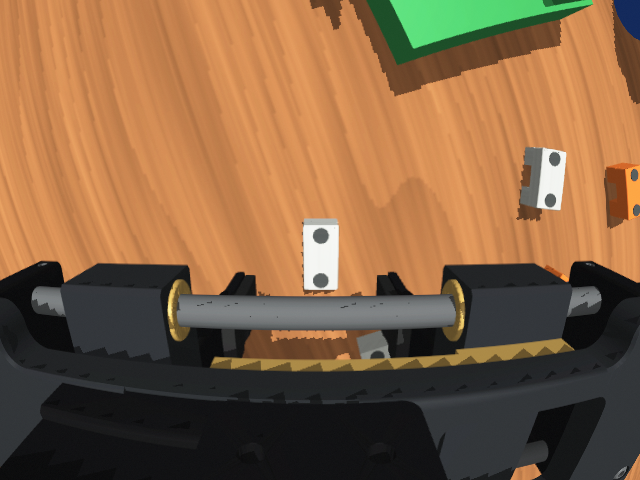

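The target cap at (321,256) is silver and lined up between the jaws. Descend and grip.

Request:
arm_command:
  motion:
    - [[0.0,1.5,27.0],[0.0,0.0,0.0],0.35]
    - [[0.0,0.0,26.5],[0.0,0.0,0.0],0.35]
    - [[0.5,0.5,27.0],[0.0,0.0,0.0],0.35]
    - [[0,0,0],[0,0,0],0.35]
    - [[0,0,0],[0,0,0],0.35]
    - [[0,0,0],[0,0,0],1]
    - [[0,0,0],[0,0,0],1]
    - [[0,0,0],[0,0,0],1]
  force: 25

```text
time: 8.55
position: [0.4345, -0.3276, 0.0195]
tool_rot: [2.565, 1.81, 0.0]
ft_force: [0.4, -0.4, 0.2]
grip_width: 0.507
```

Request:
arm_command:
  motion:
    - [[0,0,0],[0,0,0],1]
    - [[0,0,0],[0,0,0],1]
    - [[0,0,0],[0,0,0],1]
    - [[0,0,0],[0,0,0],1]

```text
time: 8.88
position: [0.4339, -0.3272, 0.0184]
tool_rot: [2.566, 1.811, -0.0]
ft_force: [-0.6, 0.6, 1.4]
grip_width: 0.253
```

Gripped (22 mm). Lift and carry it to above the pan.

Run:
```python
from plan import *
plan([([.434,-.327,.30],70.8,0),([.46,.0,.30],80,0),([.50,.37,.24],88,0)],claw=1)
```

```text
[[[0.0, 0.0, -35.0], [0.0, 0.0, 0.0], 1], [[0.0, 0.0, -35.0], [0.0, 0.0, 0.0], 1], [[0.0, 0.0, -36.0], [0.0, 0.0, 0.0], 1], [[0.0, 0.0, -35.0], [0.0, 0.0, 0.0], 1], [[0.0, 0.0, -35.0], [0.0, 0.0, 0.0], 1], [[0.0, 0.0, -35.0], [0.0, 0.0, -0.5], 1], [[0.0, 0.0, -35.0], [0.0, 0.0, 0.0], 1], [[0.0, 0.0, -36.0], [0.0, 0.0, 0.0], 1]]
[[[32.0, -8.0, 0.0], [0.0, 0.0, -1.0], 1], [[32.0, -8.0, 0.0], [0.0, 0.0, -1.0], 1], [[32.0, -7.0, 0.0], [0.0, 0.0, -0.5], 1], [[32.0, -7.0, 0.0], [0.0, 0.0, -1.0], 1], [[32.0, -6.0, 0.0], [0.0, 0.0, -1.0], 1], [[32.0, -6.0, 0.0], [0.0, 0.0, -1.0], 1], [[33.0, -5.0, 0.0], [0.0, 0.0, -1.0], 1], [[32.0, -4.0, 0.0], [0.0, 0.0, -1.0], 1]]
[[[33.0, -4.0, 0.0], [0.0, 0.0, -0.5], 1], [[32.0, -4.0, 0.0], [0.0, 0.0, -1.0], 1], [[34.0, -2.0, 5.0], [0.0, 0.0, -0.5], 1], [[34.0, -2.0, 6.0], [0.0, 0.0, -1.0], 1], [[33.0, -2.0, 5.0], [0.0, 0.0, -0.5], 1], [[34.0, -1.0, 6.0], [0.0, 0.0, -1.0], 1], [[34.0, 0.0, 5.0], [0.0, 0.0, -0.5], 1], [[34.0, -1.0, 6.0], [0.0, 0.0, -1.0], 1]]
[[[34.0, 1.0, 5.0], [0.0, 0.0, -0.5], 1], [[34.0, 0.0, 6.0], [0.0, 0.0, -1.0], 1], [[34.0, 1.0, 5.0], [0.0, 0.0, -0.5], 1], [[34.0, 2.0, 6.0], [0.0, 0.0, -1.0], 1], [[33.0, 2.0, 5.0], [0.0, 0.0, -0.5], 1]]
end [499.9 369.7 240.1] err deg [ 0.01  0.02 -0.07] n 29
```

Request:
arm_command:
  motion:
    - [[0.0,0.0,-20.0],[0.0,0.0,0.0],1]
    - [[0.0,0.0,-35.0],[0.0,0.0,0.0],1]
    - [[0.0,0.0,-36.0],[0.0,0.0,0.0],1]
    - [[0.0,0.0,-40.0],[0.0,0.0,0.0],1]
    - [[0.0,0.0,-40.0],[0.0,0.0,0.0],1]
    - [[0.0,0.0,-40.0],[0.0,0.0,-0.5],1]
    - [[0.0,0.0,-35.0],[0.0,0.0,0.0],1]
    - [[0.0,0.0,-36.0],[0.0,0.0,0.0],1]

```text
time: 9.55
position: [0.4335, -0.3267, 0.302]
tool_rot: [2.558, 1.823, -0.0]
ft_force: [0.4, -1.1, -0.6]
grip_width: 0.248
```

Request:
arm_command:
  motion:
    - [[32.0,-8.0,0.0],[0.0,0.0,-1.0],1]
    - [[32.0,-8.0,0.0],[0.0,0.0,-1.0],1]
    - [[32.0,-7.0,0.0],[0.0,0.0,-0.5],1]
    - [[32.0,-7.0,0.0],[0.0,0.0,-1.0],1]
    - [[32.0,-6.0,0.0],[0.0,0.0,-1.0],1]
    - [[32.0,-6.0,0.0],[0.0,0.0,-1.0],1]
    - [[33.0,-5.0,0.0],[0.0,0.0,-1.0],1]
    - [[32.0,-4.0,0.0],[0.0,0.0,-1.0],1]

```text
time: 10.22
position: [0.4547, -0.0638, 0.2999]
tool_rot: [2.433, 1.987, -0.001]
ft_force: [1.8, -0.1, -1.2]
grip_width: 0.25
```

Request:
arm_command:
  motion:
    - [[33.0,-4.0,0.0],[0.0,0.0,-0.5],1]
    - [[32.0,-4.0,0.0],[0.0,0.0,-1.0],1]
    - [[34.0,-2.0,5.0],[0.0,0.0,-0.5],1]
    - [[34.0,-2.0,6.0],[0.0,0.0,-1.0],1]
    - [[33.0,-2.0,5.0],[0.0,0.0,-0.5],1]
    - [[34.0,-1.0,6.0],[0.0,0.0,-1.0],1]
    - [[34.0,0.0,5.0],[0.0,0.0,-0.5],1]
    - [[34.0,-1.0,6.0],[0.0,0.0,-1.0],1]

```text
time: 10.88
position: [0.4815, 0.203, 0.267]
tool_rot: [2.326, 2.11, 0.001]
ft_force: [0.5, -1.3, -0.2]
grip_width: 0.252
```

Request:
arm_command:
  motion:
    - [[34.0,1.0,5.0],[0.0,0.0,-0.5],1]
    - [[34.0,0.0,6.0],[0.0,0.0,-1.0],1]
    - [[34.0,1.0,5.0],[0.0,0.0,-0.5],1]
    - [[34.0,2.0,6.0],[0.0,0.0,-1.0],1]
    - [[33.0,2.0,5.0],[0.0,0.0,-0.5],1]
    - [[0,0,0],[0,0,0],1]
    - [[0,0,0],[0,0,0],1]
    - [[0,0,0],[0,0,0],1]

```text
time: 11.55
position: [0.4996, 0.3693, 0.2395]
tool_rot: [2.261, 2.181, -0.002]
ft_force: [1.1, 0.4, -0.7]
grip_width: 0.25
```

```bash
cat > pan.py <<'E'
from plan import *
import sys
s=st()
s,im,d=grab('wrist');P=cloud('wrist',s,d);cv2.imwrite(f'pics/{sys.argv[1]}.png',im);np.savez(f'{sys.argv[1]}.npz',im=im,P=P)
def rep(name,mask,zr):
    q=P[mask&(P[...,2]>zr[0])&(P[...,2]<zr[1])]
    if len(q)<5: print(name,'few',len(q));return
    (c,wh,a)=cv2.minAreaRect((q[:,:2]*1000).astype(np.float32))
    print(name,len(q),'c',np.round(c,1),'wh',np.round(wh,1),'a',round(a,1),'z',np.round(np.median(q[:,2])*1000,1))
roi=(P[...,0]>.36)&(P[...,0]<.68)&(P[...,1]>.28)&(P[...,1]<.47)
br=im.min(-1)
rep('rim',roi&(br>90),(.026,.04)); rep('rim+handle',roi,(.026,.06)); rep('handle',roi&(im.max(-1)<70)&(P[...,0]>.54),(.035,.06))
rep('floor',roi&(br>100),(-.002,.014)); rep('mat',roi&(im.max(-1)<70),(-.005,.012))
E
python3 pan.py pan1
```

```text
t 11.55 p [0.4996 0.3693 0.2395] R
 [[ 0.036  0.999 -0.001]
 [ 0.999 -0.036 -0.001]
 [-0.001 -0.001 -1.   ]] F [ 1.1  0.4 -0.7] g 0.25
rim 1191 c [482.2 380.3] wh [108.7 136.1] a 88.8 z 31.1
rim+handle 2826 c [521.6 379.5] wh [108.7 214.9] a 88.8 z 42.7
handle 1537 c [588.3 377.8] wh [19.1 78.7] a 88.5 z 45.0
floor 13535 c [542.1 378.8] wh [275.7 182. ] a 0.1 z 6.2
mat 13658 c [506.3 359.7] wh [162.8 269.6] a 87.3 z 3.3
```

View pics/pan1.png

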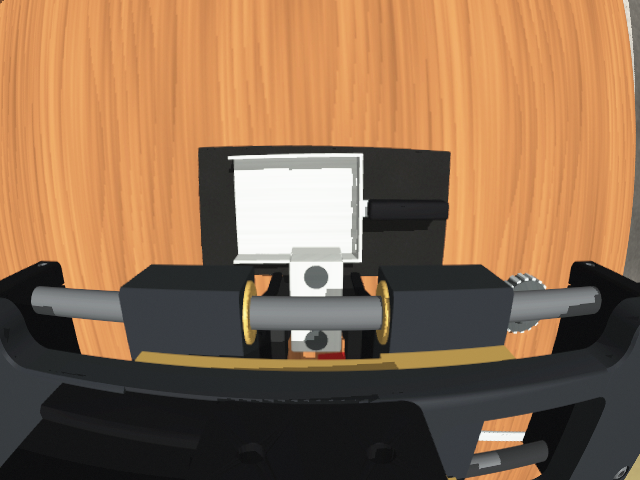

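The pan centre is about (479,380) mm with yaw -1.3°. The cap sits straight in the jaws. I place it at pan (26,25).

Run:
```python
from plan import *
plan([([.5055,.4045,.09],88.7,0),([.5055,.4045,.026],88.7,0,16)],claw=1,q=.5)
```

```text
[[[7.5, 1.0, 30.0], [0.0, 0.0, 0.0], 1], [[7.0, 0.5, 30.0], [0.0, 0.0, -0.5], 1], [[7.5, 1.0, 30.0], [0.0, 0.0, 0.0], 1], [[7.0, 0.5, 30.0], [0.0, 0.0, 0.0], 1], [[7.5, 1.0, 30.0], [0.0, 0.0, -0.5], 1], [[0.0, 0.0, 16.0], [0.0, 0.0, 0.0], 1], [[0.0, 0.0, 16.0], [0.0, 0.0, 0.0], 1], [[0.0, 0.0, 16.0], [0.0, 0.0, 0.0], 1]]
[[[0.0, 0.0, 16.0], [0.0, 0.0, 0.0], 1]]
end [505.5 404.6  25.8] err deg [0.01 0.07 0.15] n 9
```

Request:
arm_command:
  motion:
    - [[7.5,1.0,30.0],[0.0,0.0,0.0],1]
    - [[7.0,0.5,30.0],[0.0,0.0,-0.5],1]
    - [[7.5,1.0,30.0],[0.0,0.0,0.0],1]
    - [[7.0,0.5,30.0],[0.0,0.0,0.0],1]
    - [[7.5,1.0,30.0],[0.0,0.0,-0.5],1]
    - [[0.0,0.0,16.0],[0.0,0.0,0.0],1]
    - [[0.0,0.0,16.0],[0.0,0.0,0.0],1]
    - [[0.0,0.0,16.0],[0.0,0.0,0.0],1]

```text
time: 12.27
position: [0.5062, 0.4049, 0.0419]
tool_rot: [2.243, 2.197, 0.002]
ft_force: [0.7, 1.2, -1.1]
grip_width: 0.25
```

Request:
arm_command:
  motion:
    - [[0.0,0.0,14.0],[0.0,0.0,0.0],1]
    - [[0,0,0],[0,0,0],1]
    - [[0,0,0],[0,0,0],1]
    - [[0,0,0],[0,0,0],1]

```text
time: 12.6
position: [0.5055, 0.4066, 0.0292]
tool_rot: [2.242, 2.2, 0.003]
ft_force: [0.4, 0.6, -0.5]
grip_width: 0.25
```

Request:
arm_command:
  motion:
    - [[-3,0,3.0],[0.0,0.0,0.0],1]
    - [[0,0,0],[0,0,0],1]
    - [[0,0,0],[0,0,0],0.67]
    - [[0,0,0],[0,0,0],0.67]
    - [[0,0,0],[0,0,0],0.67]

```text
time: 13.02
position: [0.505, 0.4033, 0.0255]
tool_rot: [2.242, 2.201, 0.001]
ft_force: [0.9, 0.5, -0.1]
grip_width: 0.319
```

Request:
arm_command:
  motion:
    - [[0,0,-15],[0,0,0],0.67]
    - [[0,0,-30],[0,0,0],0.67]
    - [[0,0,-40],[0,0,0],0.67]
    - [[0,0,-40],[0,0,0],0.5]
    - [[0,0,-40],[0,0,0],0.35]
    - [[0,0,-40],[0,0,0],0.35]
    - [[0,0,-40],[0,0,0],0.35]

```text
time: 13.6
position: [0.5041, 0.4033, 0.2736]
tool_rot: [2.241, 2.202, 0.002]
ft_force: [1.2, 1.2, 0.7]
grip_width: 0.547
```

```bash
python3 pan.py pan2; python3 caps.py c top
python3 - <<'E'
from plan import *
plan([([.46,.0,.27],80,0,38),([.4465,-.419,.20],87,0,38)],claw=.35)
E
```

```text
t 13.6 p [0.5041 0.4033 0.2736] R
 [[ 0.018  1.     0.001]
 [ 1.    -0.018  0.001]
 [ 0.001  0.001 -1.   ]] F [1.2 1.2 0.7] g 0.547
rim 1805 c [482.8 380.2] wh [108.1 135.2] a 88.4 z 30.7
rim+handle 3176 c [522.4 379.1] wh [108.1 214.4] a 88.4 z 31.7
handle 1216 c [589.1 378.3] wh [17.9 78.3] a 89.8 z 45.0
floor 10226 c [542.4 384.6] wh [275.1 170.5] a 0.1 z 6.3
mat 11700 c [507.2 371.5] wh [139.5 268.9] a 87.2 z 3.3
t 13.65 p [0.5061 0.4063 0.2826] R
 [[ 0.018  1.     0.011]
 [ 1.    -0.018  0.009]
 [ 0.009  0.01  -1.   ]] F [2.1 3.  5.5] g 0.584
top
px [453. 198.] c [ 687.5 -360.3] wh [41.9 22.8] long 87.6 z 25.3 sat 214.0
px [441. 233.] c [ 600.2 -327.3] wh [43.  21.9] long 66.8 z 25.7 sat 4.0
px [480. 237.] c [ 588.8 -420.7] wh [42.6 23.5] long 39.8 z 25.2 sat 213.0
px [483. 297.] c [ 445.5 -421.6] wh [42.9 21.5] long 89.3 z 25.9 sat 5.0
px [584. 447.] c [  99.  -648.5] wh [ 74.4 164.8] long 129.2 z 31.6 sat 210.0
[[[-37.0, -4.0, 0.0], [0.0, 0.0, 1.0], 0.35], [[-37.0, -2.0, 1.0], [0.0, 0.0, 0.5], 0.35], [[-37.0, -3.0, 0.0], [0.0, 0.0, 1.0], 0.35], [[-37.0, -2.0, 1.0], [0.0, 0.0, 
[... 225 characters left out ...]
.0], 0.35], [[-38.0, 2.0, 1.0], [0.0, 0.0, 0.5], 0.35], [[-37.0, 1.0, 0.0], [0.0, 0.0, 1.0], 0.35], [[-35.0, 5.0, 6.0], [0.0, 0.0, -0.5], 0.35], [[-34.0, 5.0, 6.0], [0.0, 0.0, -0.5], 0.35], [[-35.0, 4.0, 5.0], [0.0, 0.0, -1.0], 0.35], [[-35.0, 4.0, 6.0], [0.0, 0.0, -0.5], 0.35], [[-34.0, 3.0, 6.0], [0.0, 0.0, -0.5], 0.35]]
[[[-35.0, 4.0, 6.0], [0.0, 0.0, -0.5], 0.35], [[-35.0, 2.0, 6.0], [0.0, 0.0, -0.5], 0.35], [[-35.0, 3.0, 6.0], [0.0, 0.0, -0.5], 0.35], [[-34.0, 2.0, 5.0], [0.0, 0.0, -1.0], 0.35], [[-35.0, 2.0, 6.0], [0.0, 0.0, -0.5], 0.35], [[-35.0, 1.0, 6.0], [0.0, 0.0, -0.5], 0.35], [[-35.0, 1.0, 6.0], [0.0, 0.0, -0.5], 0.35]]
end [ 446.1 -418.8  200. ] err deg [ 0.03 -0.05 -0.03] n 23
```

View pics/pan2.png

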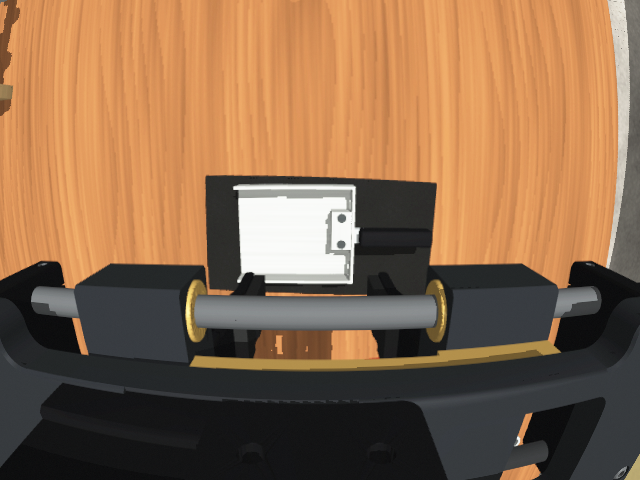

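```bash
cat > inpan.py <<'E'
from h import *
import sys
z=np.load(sys.argv[1]+'.npz');im=z['im'];P=z['P']
m=(P[...,2]>.0265)&(P[...,2]<.036)&(P[...,0]>.425)&(P[...,0]<.533)&(P[...,1]>.334)&(P[...,1]<.427)
n,l,s,c=cv2.connectedComponentsWithStats(m.astype(np.uint8))
for i in range(1,n):
    if s[i,4]<60: continue
    q=P[l==i]; (cc,wh,a)=cv2.minAreaRect((q[:,:2]*1000).astype(np.float32)); print('px',np.round(c[i]),s[i,4],'c',np.round(cc,1),'wh',np.round(wh,1),'a',round(a,1),'z',np.median(q[:,2]))
E
python3 inpan.py pan2
python3 - <<'E'
import cv2
im=cv2.imread('pics/pan2.png');cv2.imwrite('pics/pan2c.png',cv2.resize(im[165:300,195:445],None,fx=3,fy=3))
E
```

```text
px [337. 231.] 478 c [526.4 384.8] wh [41.4 13.2] a 89.8 z 0.030474099799152304
```

View pics/pan2c.png

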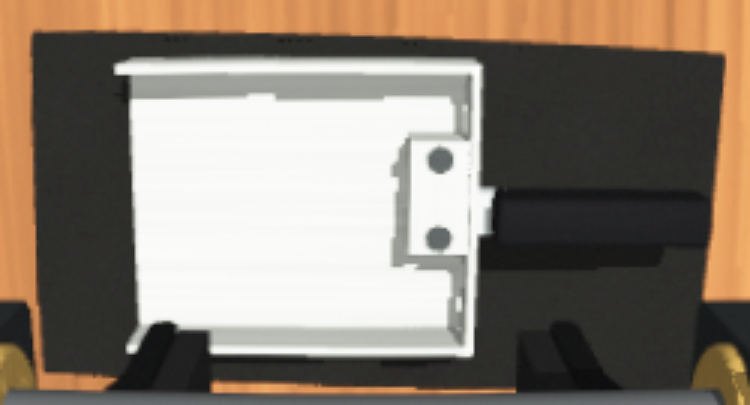

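The cap is upright inside the pan but has shifted to the rear wall at about (530,385), probably the announced knock. It is fine there. Next I take the cap near (446,-421).

Request:
arm_command:
  motion:
    - [[-37.0,-4.0,0.0],[0.0,0.0,1.0],0.35]
    - [[-37.0,-2.0,0],[0.0,0.0,0.5],0.35]
    - [[-37.0,-3.0,0.0],[0.0,0.0,1.0],0.35]
    - [[-37.0,-2.0,0],[0.0,0.0,1.0],0.35]
    - [[-38.0,-1.0,0.0],[0.0,0,0.5],0.35]
    - [[-37.0,-1.0,0],[0,0.0,1.0],0.35]
    - [[-37.0,0.0,0],[0.0,0.0,0.5],0.35]
    - [[-37.0,0.0,0],[0.0,0.0,1.0],0.35]

```text
time: 14.37
position: [0.4707, 0.1063, 0.2705]
tool_rot: [2.362, 2.069, 0.0]
ft_force: [0.9, -0.7, -0.3]
grip_width: 0.649
```

Request:
arm_command:
  motion:
    - [[-37.0,0.0,0],[0.0,0.0,1.0],0.35]
    - [[-38.0,2.0,0],[0.0,0.0,0.5],0.35]
    - [[-37.0,1.0,0.0],[0.0,0.0,1.0],0.35]
    - [[-35.0,5.0,6.0],[0.0,0.0,-0.5],0.35]
    - [[-34.0,5.0,6.0],[0.0,0.0,-0.5],0.35]
    - [[-35.0,4.0,5.0],[0.0,0.0,-1.0],0.35]
    - [[-35.0,4.0,6.0],[0.0,0.0,-0.5],0.35]
    - [[-34.0,3.0,6.0],[0.0,0.0,-0.5],0.35]

```text
time: 15.03
position: [0.4519, -0.1792, 0.2415]
tool_rot: [2.352, 2.081, -0.0]
ft_force: [0.5, 0.1, 0.1]
grip_width: 0.653
```

Request:
arm_command:
  motion:
    - [[-35.0,4.0,6.0],[0.0,0.0,-0.5],0.35]
    - [[-35.0,2.0,6.0],[0.0,0.0,-0.5],0.35]
    - [[-35.0,3.0,6.0],[0.0,0.0,-0.5],0.35]
    - [[-34.0,2.0,15.0],[0.0,0.0,-2.0],0.35]
    - [[-35.0,2.0,16.0],[0.0,0.0,-2],0.35]
    - [[-35.0,1.0,16.0],[0.0,0.0,-1],0.35]
    - [[-35.0,1.0,16.0],[0.0,0.0,-0.5],0.35]
    - [[0,0,0],[0,0,0],0.35]

```text
time: 15.7
position: [0.4439, -0.4291, 0.1557]
tool_rot: [-2.229, -2.209, 0.004]
ft_force: [-1.4, -0.5, -1.2]
grip_width: 0.647
```

Request:
arm_command:
  motion:
    - [[0,0,0],[0,0,0],0.35]
    - [[0,0,0],[0,0,0],0.35]

```text
time: 15.87
position: [0.449, -0.4212, 0.1604]
tool_rot: [-2.222, -2.221, -0.002]
ft_force: [0.4, 0.2, 0.5]
grip_width: 0.647
```

```bash
python3 caps.py d wrist
python3 - <<'E'
from plan import *
plan([([.447,-.421,.09],89.7,0,30),([.447,-.421,.018],89.7,0,26)],claw=.35,q=.5)
E
```

```text
t 15.87 p [ 0.449  -0.4212  0.1604] R
 [[ 0.     1.     0.001]
 [ 1.    -0.     0.001]
 [ 0.001  0.001 -1.   ]] F [0.4 0.2 0.5] g 0.647
wrist
px [500. 126.] c [ 602.4 -327.2] wh [42.5 23.2] long 67.4 z 24.2 sat 3.0
px [575. 173.] c [ 689.4 -361.1] wh [42.5 24.6] long 85.6 z 24.1 sat 184.0
px [315. 235.] c [ 447.8 -420.9] wh [41.4 21.8] long 89.2 z 24.4 sat 3.0
px [482. 235.] c [ 591.4 -420.8] wh [42.5 23.4] long 42.0 z 24.2 sat 183.0
[[[0.0, -1.0, 23.5], [0.0, 0.0, 0.0], 0.35], [[0.0, -1.0, 24.0], [0.0, 0.0, 0.0], 0.35], [[-0.5, -0.5, 23.5], [0.0, 0.0, 0.5], 0.35], [[0.0, 0.0, 24.0], [0.0, 0.0, 0.0], 0.35], [[0.0, 0.0, 24.0], [0.0, 0.0, 0.0], 0.35], [[0.0, 0.0, 24.0], [0.0, 0.0, 0.0], 0.35]]
end [ 447.2 -421.2   18.1] err deg [ 0.08 -0.   -0.13] n 6
```

View pics/d_wrist.png

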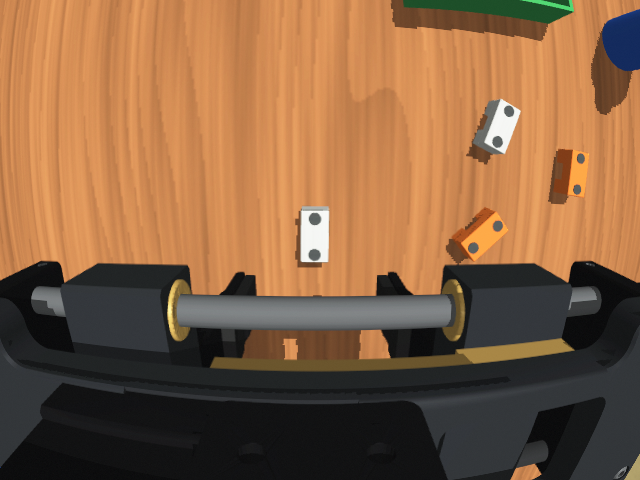

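The silver cap at (315,235) is lined up. The orange ones at (480,235) and (572,173) are well clear.

Request:
arm_command:
  motion:
    - [[0.0,-1.0,23.5],[0.0,0.0,0.0],0.35]
    - [[0.0,-0.5,24.0],[0.0,0.0,0.0],0.35]
    - [[0,0,23.5],[0.0,0.0,0.5],0.35]
    - [[0.0,0.0,24.0],[0.0,0.0,0.0],0.35]
    - [[0.0,0.0,24.0],[0.0,0.0,0.0],0.35]
    - [[0.0,0.0,23.0],[0.0,0.0,0.0],0.35]
    - [[0,0,0],[0,0,0],0.35]
    - [[0,0,0],[0,0,0],0.35]

```text
time: 16.58
position: [0.4476, -0.4209, 0.019]
tool_rot: [-2.23, -2.213, -0.001]
ft_force: [0.1, -0.4, 0.6]
grip_width: 0.65
```

Request:
arm_command:
  motion:
    - [[0,0,0],[0,0,0],1]
    - [[0,0,0],[0,0,0],1]
    - [[0,0,0],[0,0,0],1]
    - [[0,0,0],[0,0,0],1]
    - [[0,0,0],[0,0,0],1]
    - [[0,0,0],[0,0,0],1]
    - [[0,0,0],[0,0,0],1]

```text
time: 17.17
position: [0.4468, -0.4224, 0.0183]
tool_rot: [2.232, 2.21, -0.0]
ft_force: [0.3, 0.6, 1.8]
grip_width: 0.253
```

Run:
```python
from plan import *
st()
plan([([.447,-.421,.29],89.7,0,38),([.46,.0,.29],88,0,38),([.487,.37,.20],88.5,0,37)],claw=1)
```

```text
t 17.17 p [ 0.4468 -0.4224  0.0183] R
 [[ 0.01  1.    0.  ]
 [ 1.   -0.01 -0.  ]
 [-0.    0.   -1.  ]] F [0.3 0.6 1.8] g 0.253
[[[0.0, 0.0, -34.0], [0.0, 0.0, 0.0], 1], [[0.0, 0.0, -34.0], [0.0, 0.0, 0.0], 1], [[1.0, 0.0, -34.0], [0.0, 0.0, 0.0], 1], [[0.0, 0.0, -34.0], [0.0, 0.0, 0.0], 1], [[0.0, 0.0, -34.0], [0.0, 0.0, 0.0], 1], [[0.0, 0.0, -34.0], [0.0, 0.0, 0.0], 1], [[0.0, 0.0, -34.0], [0.0, 0.0, 0.0], 1], [[0.0, 0.0, -34.0], [0.0, 0.0, -0.5], 1]]
[[[35.0, 1.0, 0.0], [0.0, 0.0, 0.0], 1], [[35.0, 1.0, 0.0], [0.0, 0.0, 0.5], 1], [[35.0, 1.0, 0.0], [0.0, 0.0, 0.0], 1], [[35.0, 1.0, 0.0], [0.0, 0.0, 0.0], 1], [[36.0, 0.0, 0.0], [0.0, 0.0, 0.5], 1], [[35.0, 1.0, 0.0], [0.0, 0.0, 0.0], 1], [[35.0, 0.0, 0.0], [0.0, 0.0, 0.0], 1], [[35.0, 1.0, 0.0], [0.0, 0.0, 0.5], 1]]
[[[35.0, 0.0, 0.0], [0.0, 0.0, 0.0], 1], [[35.0, 0.0, 0.0], [0.0, 0.0, 0.0], 1], [[35.0, 0.0, 0.0], [0.0, 0.0, 0.5], 1], [[36.0, 0.0, 0.0], [0.0, 0.0, 0.0], 1], [[34.0, 1.0, 8.0], [0.0, 0.0, 0.0], 1], [[33.0, 1.0, 8.0], [0.0, 0.0, 0.0], 1], [[34.0, 2.0, 9.0], [0.0, 0.0, 0.0], 1], [[34.0, 1.0, 8.0], [0.0, 0.0, 0.0], 1]]
[[[33.0, 1.0, 8.0], [0.0, 0.0, -0.5], 1], [[34.0, 2.0, 8.0], [0.0, 0.0, 0.0], 1], [[34.0, 1.0, 8.0], [0.0, 0.0, 0.0], 1], [[33.0, 2.0, 9.0], [0.0, 0.0, 0.0], 1], [[34.0, 1.0, 8.0], [0.0, 0.0, 0.0], 1], [[34.0, 2.0, 8.0], [0.0, 0.0, 0.0], 1], [[33.0, 1.0, 8.0], [0.0, 0.0, 0.0], 1]]
end [486.6 369.8 200.1] err deg [ 0.01  0.02 -0.06] n 31
```

Request:
arm_command:
  motion:
    - [[0.0,0.0,-20.0],[0.0,0.0,0.0],1]
    - [[0.0,0.0,-34.0],[0.0,0.0,0.0],1]
    - [[1.0,0.0,-34.0],[0.0,0.0,0.0],1]
    - [[0.0,0.0,-36.0],[0.0,0.0,0.0],1]
    - [[0.0,0.0,-38.0],[0.0,0.0,0.0],1]
    - [[0.0,0.0,-38.0],[0.0,0.0,0.0],1]
    - [[0.0,0.0,-38.0],[0.0,0.0,0.0],1]
    - [[0.0,0.0,-34.0],[0.0,0.0,-0.5],1]

```text
time: 17.83
position: [0.4467, -0.4212, 0.2926]
tool_rot: [2.222, 2.22, -0.0]
ft_force: [0.9, 0.2, -0.2]
grip_width: 0.251
```

Request:
arm_command:
  motion:
    - [[35.0,1.0,0.0],[0.0,0.0,0.0],1]
    - [[35.0,1.0,0.0],[0.0,0.0,0.5],1]
    - [[35.0,1.0,0.0],[0.0,0.0,0.0],1]
    - [[35.0,1.0,0.0],[0.0,0.0,0.0],1]
    - [[36.0,0.0,0.0],[0.0,0.0,0.5],1]
    - [[35.0,1.0,0.0],[0.0,0.0,0.0],1]
    - [[35.0,0.0,0.0],[0.0,0.0,0.0],1]
    - [[35.0,1.0,0.0],[0.0,0.0,0.5],1]

```text
time: 18.5
position: [0.4553, -0.1386, 0.2899]
tool_rot: [2.252, 2.191, -0.001]
ft_force: [1.2, -0.1, -0.4]
grip_width: 0.254
```

Request:
arm_command:
  motion:
    - [[35.0,0.0,0.0],[0.0,0.0,0.0],1]
    - [[35.0,0.0,0.0],[0.0,0.0,0.0],1]
    - [[35.0,0.0,0.0],[0.0,0.0,0.5],1]
    - [[36.0,0.0,0.0],[0.0,0.0,0.0],1]
    - [[34.0,1.0,8.0],[0.0,0.0,0.0],1]
    - [[33.0,1.0,8.0],[0.0,0.0,0.0],1]
    - [[34.0,2.0,9.0],[0.0,0.0,0.0],1]
    - [[34.0,1.0,8.0],[0.0,0.0,0.0],1]

```text
time: 19.17
position: [0.4695, 0.1367, 0.2568]
tool_rot: [2.26, 2.18, -0.0]
ft_force: [-0.3, -0.7, -0.9]
grip_width: 0.251
```

Request:
arm_command:
  motion:
    - [[33.0,1.0,8.0],[0.0,0.0,-0.5],1]
    - [[34.0,2.0,8.0],[0.0,0.0,0.0],1]
    - [[34.0,1.0,8.0],[0.0,0.0,0.0],1]
    - [[33.0,2.0,9.0],[0.0,0.0,0.0],1]
    - [[34.0,1.0,8.0],[0.0,0.0,0.0],1]
    - [[34.0,2.0,8.0],[0.0,0.0,0.0],1]
    - [[33.0,1.0,8.0],[0.0,0.0,0.0],1]
    - [[0,0,0],[0,0,0],1]

```text
time: 19.83
position: [0.4822, 0.3773, 0.1978]
tool_rot: [-2.236, -2.197, 0.001]
ft_force: [-1.6, -0.3, -0.1]
grip_width: 0.247
```

Request:
arm_command:
  motion:
    - [[0,0,0],[0,0,0],1]
    - [[0,0,0],[0,0,0],1]

```text
time: 20.0
position: [0.4864, 0.3695, 0.1996]
tool_rot: [2.251, 2.191, -0.002]
ft_force: [0.5, 0.4, -0.5]
grip_width: 0.25
```

```bash
python3 pan.py pan3; python3 inpan.py pan3
python3 - <<'E'
from plan import *
plan([([.487,.4035,.09],88.6,0,30),([.487,.4035,.026],88.6,0,14)],claw=1,q=.5)
E
```

```text
t 20.0 p [0.4864 0.3695 0.1996] R
 [[ 0.027  1.    -0.001]
 [ 1.    -0.027 -0.001]
 [-0.001 -0.001 -1.   ]] F [ 0.5  0.4 -0.5] g 0.25
rim 2669 c [483.1 380.5] wh [108.9 135.3] a 89.0 z 30.8
rim+handle 4715 c [522.5 379.9] wh [108.9 214.2] a 89.0 z 31.8
handle 1904 c [589.4 377.7] wh [18.6 79.2] a 88.9 z 45.0
floor 13140 c [537.4 388.7] wh [254.1 148.3] a 2.5 z 6.3
mat 14242 c [506.9 371.8] wh [139.  270.1] a 87.2 z 3.3
px [362. 215.] 721 c [526.5 379.9] wh [41.7 13.1] a 88.7 z 0.030406691283902276
[[[8.5, -0.5, 27.5], [0.0, 0.0, 0.0], 1], [[9.0, 0.0, 27.5], [0.0, 0.0, 0.0], 1], [[8.5, -0.5, 27.5], [0.0, 0.0, 0.0], 1], [[9.0, 0.0, 27.5], [0.0, 0.0, 0.0], 1], [[0.0, 0.0, 13.0], [0.0, 0.0, 0.0], 1], [[0.0, 0.0, 12.5], [0.0, 0.0, 0.0], 1], [[0.0, 0.0, 13.0], [0.0, 0.0, 0.0], 1], [[0.0, 0.0, 12.5], [0.0, 0.0, 0.0], 1]]
[[[0.0, 0.0, 13.0], [0.0, 0.0, 0.0], 1]]
end [487.2 403.4  25.9] err deg [ 0.02  0.07 -0.24] n 9
```

View pics/pan3.png

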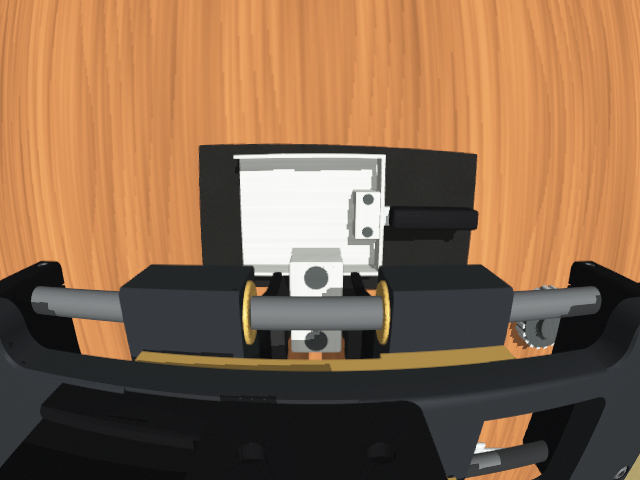

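Request:
arm_command:
  motion:
    - [[8.5,-1,27.5],[0.0,0.0,0.0],1]
    - [[8.5,-1,27.5],[0.0,0.0,0.0],1]
    - [[8.5,-1,27.5],[0.0,0.0,0.0],1]
    - [[8.0,-1,27.5],[0.0,0.0,0.0],1]
    - [[0.0,0.0,15.0],[0.0,0.0,0.0],1]
    - [[0.0,0.0,15],[0.0,0.0,0.0],1]
    - [[0.0,0.0,15.0],[0.0,0.0,0.0],1]
    - [[0.0,0.0,10],[0.0,0.0,0.0],1]

```text
time: 20.72
position: [0.4844, 0.402, 0.0341]
tool_rot: [2.253, 2.188, -0.0]
ft_force: [-0.4, -0.1, -1.6]
grip_width: 0.247
```

Request:
arm_command:
  motion:
    - [[0.0,0.0,8.0],[0.0,0.0,0.0],1]
    - [[0,0,0],[0,0,0],1]
    - [[0,0,0],[0,0,0],1]
    - [[0,0,0],[0,0,0],1]

```text
time: 21.05
position: [0.484, 0.404, 0.028]
tool_rot: [2.251, 2.191, 0.002]
ft_force: [0.4, 0.1, -1.0]
grip_width: 0.252
```

Request:
arm_command:
  motion:
    - [[-1.5,0,3.0],[0.0,0.0,0.0],1]
    - [[0,0,0],[0,0,0],1]
    - [[0,0,0],[0,0,0],1]
    - [[0,0,0],[0,0,0],0.67]
    - [[0,0,0],[0,0,0],0.67]
    - [[0,0,0],[0,0,0],0.67]

```text
time: 21.55
position: [0.4834, 0.4021, 0.0242]
tool_rot: [2.251, 2.191, 0.0]
ft_force: [-0.2, -0.3, 0.6]
grip_width: 0.32
```

Request:
arm_command:
  motion:
    - [[0,0,-15],[0,0,0],0.67]
    - [[0,0,-30],[0,0,0],0.67]
    - [[0,0,-40],[0,0,0],0.67]
    - [[0,0,-40],[0,0,0],0.5]
    - [[0,0,-40],[0,0,0],0.35]
    - [[0,0,-40],[0,0,0],0.35]
    - [[0,0,-40],[0,0,0],0.35]
    - [[0,0,0],[0,0,0],0.35]

```text
time: 22.22
position: [0.4848, 0.4056, 0.2792]
tool_rot: [2.25, 2.191, 0.022]
ft_force: [-0.1, 2.0, 0.3]
grip_width: 0.603
```

```bash
python3 pan.py pan4; python3 inpan.py pan4; python3 caps.py e top
python3 - <<'E'
from plan import *
plan([([.46,.0,.275],88,0,38),([.601,-.327,.20],67,0,37)],claw=.35)
E
```

```text
t 22.22 p [0.4848 0.4056 0.2792] R
 [[ 0.027  1.     0.01 ]
 [ 1.    -0.027  0.009]
 [ 0.009  0.01  -1.   ]] F [-0.1  2.   0.3] g 0.603
rim 2529 c [483.4 380.2] wh [108.2 134.7] a 88.4 z 30.5
rim+handle 3852 c [523.  379.1] wh [108.2 214. ] a 88.4 z 31.2
handle 1198 c [589.3 377.4] wh [19.  78.8] a 89.3 z 44.9
floor 9149 c [542.6 391.9] wh [274.6 155.7] a 0.1 z 6.2
mat 10886 c [507.1 371.2] wh [139.5 269. ] a 87.3 z 3.3
px [312. 217.] 737 c [483.1 403.4] wh [40.2 20.9] a 88.5 z 0.030427228617016855
px [352. 237.] 455 c [526.2 379.5] wh [41.2 13.6] a 89.1 z 0.030333916643079106
t 22.27 p [0.4841 0.4045 0.2754] R
 [[ 0.027  1.     0.007]
 [ 1.    -0.027  0.006]
 [ 0.006  0.007 -1.   ]] F [ 0.5  0.1 -0.5] g 0.622
top
px [453. 198.] c [ 686.7 -360.1] wh [41.9 22.5] long 85.3 z 25.5 sat 213.5
px [441. 233.] c [ 600.8 -327. ] wh [42.2 22.1] long 67.6 z 25.7 sat 4.0
px [480. 237.] c [ 589.2 -420.8] wh [42.3 22.5] long 39.0 z 25.4 sat 214.0
px [585. 447.] c [  99.6 -650.1] wh [ 73.6 166.1] long 127.5 z 32.1 sat 211.0
[[[-37.0, -1.0, 0.0], [0.0, 0.0, 0.0], 0.35], [[-36.0, -1.0, -1.0], [0.0, 0
[... 235 characters left out ...]
, 0.35], [[-37.0, -1.0, 0.0], [0.0, 0.0, 0.0], 0.35]]
[[[-36.0, 0.0, 0.0], [0.0, 0.0, 0.0], 0.35], [[-37.0, -1.0, -1.0], [0.0, 0.0, 0.0], 0.35], [[-37.0, -1.0, 0.0], [0.0, 0.0, 0.0], 0.35], [[-32.0, 15.0, 7.0], [0.0, 0.0, 2.0], 0.35], [[-32.0, 17.0, 8.0], [0.0, 0.0, 2.0], 0.35], [[-31.0, 17.0, 7.0], [0.0, 0.0, 2.5], 0.35], [[-30.0, 19.0, 8.0], [0.0, 0.0, 2.0], 0.35], [[-30.0, 19.0, 7.0], [0.0, 0.0, 2.0], 0.35]]
[[[-28.0, 21.0, 8.0], [0.0, 0.0, 2.0], 0.35], [[-29.0, 22.0, 7.0], [0.0, 0.0, 2.0], 0.35], [[-27.0, 23.0, 8.0], [0.0, 0.0, 2.5], 0.35], [[-26.0, 24.0, 7.0], [0.0, 0.0, 2.0], 0.35], [[-26.0, 25.0, 8.0], [0.0, 0.0, 2.0], 0.35]]
end [ 601.2 -327.4  199.7] err deg [ 0.15 -0.23 -0.03] n 21
```

View pics/pan4.png

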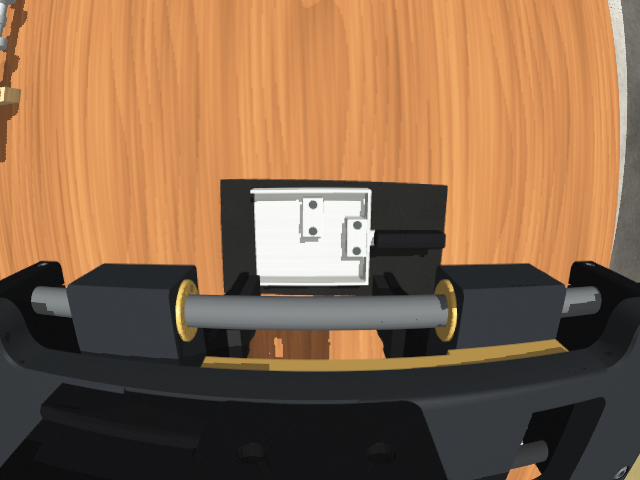

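Both caps are in the pan, at (312,217) and (357,237). Now the third one near (601,-327).

Request:
arm_command:
  motion:
    - [[-37.0,-1.0,0.0],[0.0,0.0,0.0],0.35]
    - [[-36.0,-1.0,-1.0],[0.0,0.0,0.0],0.35]
    - [[-37.0,-1.0,0.0],[0.0,0.0,0.0],0.35]
    - [[-37.0,-2.0,0.0],[0.0,0.0,0.0],0.35]
    - [[-36.0,-1.0,-1.0],[0.0,0.0,0.0],0.35]
    - [[-37.0,-1.0,0.0],[0.0,0.0,0.5],0.35]
    - [[-37.0,-1.0,-1.0],[0.0,0.0,0.0],0.35]
    - [[-37.0,-1.0,0.0],[0.0,0.0,0.0],0.35]

```text
time: 22.98
position: [0.4645, 0.1063, 0.2711]
tool_rot: [-2.261, -2.18, 0.002]
ft_force: [1.7, 0.4, -0.3]
grip_width: 0.649
```

Request:
arm_command:
  motion:
    - [[-36.0,0.0,0.0],[0.0,0.0,0.0],0.35]
    - [[-37.0,-1.0,-1.0],[0.0,0.0,0.0],0.35]
    - [[-37.0,-1.0,0.0],[0.0,0.0,0.0],0.35]
    - [[-32.0,15.0,7.0],[0.0,0.0,2.0],0.35]
    - [[-32.0,17.0,8.0],[0.0,0.0,2.0],0.35]
    - [[-31.0,17.0,7.0],[0.0,0.0,2.5],0.35]
    - [[-30.0,19.0,8.0],[0.0,0.0,2.0],0.35]
    - [[-30.0,19.0,7.0],[0.0,0.0,2.0],0.35]

```text
time: 23.65
position: [0.5289, -0.1667, 0.2342]
tool_rot: [-2.451, -1.962, 0.003]
ft_force: [0.3, -0.2, 0.4]
grip_width: 0.653
```

Request:
arm_command:
  motion:
    - [[-28.0,21.0,8.0],[0.0,0.0,2.0],0.35]
    - [[-29.0,22.0,7.0],[0.0,0.0,2.0],0.35]
    - [[-27.0,23.0,8.0],[0.0,0.0,2.5],0.35]
    - [[-26.0,24.0,7.0],[0.0,0.0,2.0],0.35]
    - [[-26.0,25.0,8.0],[0.0,0.0,2.0],0.35]
    - [[0,0,20],[0,0,0],0.35]
    - [[0,0,20],[0,0,0],0.35]
    - [[0,0,0],[0,0,0],0.35]

```text
time: 24.32
position: [0.597, -0.328, 0.1515]
tool_rot: [-2.613, -1.727, 0.007]
ft_force: [-1.0, 1.0, -0.2]
grip_width: 0.646
```

Request:
arm_command:
  motion:
    - [[0,0,0],[0,0,0],0.35]
    - [[0,0,0],[0,0,0],0.35]

```text
time: 24.48
position: [0.6005, -0.3282, 0.1586]
tool_rot: [-2.62, -1.734, -0.0]
ft_force: [0.5, 0.4, 0.3]
grip_width: 0.652
```

```bash
python3 caps.py f wrist
python3 - <<'E'
from plan import *
plan([([.602,-.327,.018],68,0,26)],claw=.35,q=.5)
E
```

```text
t 24.48 p [ 0.6005 -0.3282  0.1586] R
 [[ 0.391  0.92   0.   ]
 [ 0.92  -0.391  0.   ]
 [ 0.     0.    -1.   ]] F [0.5 0.4 0.3] g 0.652
wrist
px [432. 230.] c [ 689.4 -360.7] wh [42.9 22.9] long 86.6 z 24.3 sat 181.0
px [318. 233.] c [ 602.6 -326.8] wh [43.1 21.7] long 67.5 z 24.4 sat 3.0
px [345. 342.] c [ 588.6 -423.2] wh [33.5 22.8] long 41.8 z 24.3 sat 205.0
[[[0.5, 0.0, 23.5], [0.0, 0.0, 0.0], 0.35], [[0.0, 0.0, 23.5], [0.0, 0.0, -0.5], 0.35], [[0.5, 0.0, 23.5], [0.0, 0.0, 0.0], 0.35], [[0.0, 0.0, 24.0], [0.0, 0.0, 0.0], 0.35], [[0.5, 0.0, 23.5], [0.0, 0.0, -0.5], 0.35], [[0.0, 0.0, 23.5], [0.0, 0.0, 0.0], 0.35]]
end [ 601.8 -327.1   18. ] err deg [ 0.09  0.01 -0.01] n 6
```

View pics/f_wrist.png

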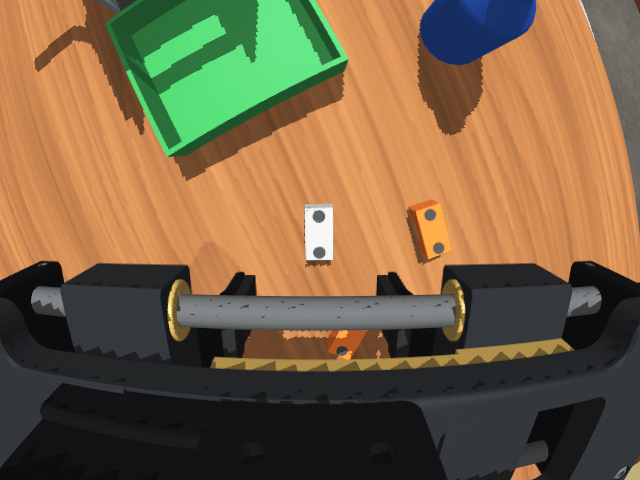

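The silver cap at (318,233) is between the jaws. The orange ones are about 95 mm away, so they are safe.

Request:
arm_command:
  motion:
    - [[0.5,1,23.5],[0.0,0.0,0.0],0.35]
    - [[0.0,0.0,23.5],[0.0,0.0,-0.5],0.35]
    - [[0.5,0.0,23.5],[0.0,0.0,0.0],0.35]
    - [[0.0,0.0,24.0],[0.0,0.0,0.0],0.35]
    - [[0.5,0.0,23.5],[0.0,0.0,-0.5],0.35]
    - [[0.0,0.0,21],[0.0,0.0,0.0],0.35]
    - [[0,0,0],[0,0,0],0.35]
    - [[0,0,0],[0,0,0],0.35]

```text
time: 25.2
position: [0.6019, -0.3277, 0.0196]
tool_rot: [-2.605, -1.756, 0.001]
ft_force: [0.8, 0.6, -0.2]
grip_width: 0.648
```

Request:
arm_command:
  motion:
    - [[0,0,0],[0,0,0],1]
    - [[0,0,0],[0,0,0],1]
    - [[0,0,0],[0,0,0],1]
    - [[0,0,0],[0,0,0],1]
    - [[0,0,0],[0,0,0],1]
    - [[0,0,0],[0,0,0],1]
    - [[0,0,0],[0,0,0],1]

```text
time: 25.78
position: [0.6021, -0.328, 0.0194]
tool_rot: [2.605, 1.755, 0.0]
ft_force: [-0.8, -0.6, 1.4]
grip_width: 0.247
```

Run:
```python
from plan import *
st()
plan([([.602,-.327,.30],68,0,38),([.46,.0,.29],86,0,38),([.486,.34,.20],88.5,0,37)],claw=1)
```

```text
t 25.78 p [ 0.6021 -0.328   0.0194] R
 [[ 0.376  0.927  0.   ]
 [ 0.927 -0.376 -0.   ]
 [-0.     0.    -1.   ]] F [-0.8 -0.6  1.4] g 0.247
[[[0.0, 0.0, -35.0], [0.0, 0.0, 0.0], 1], [[0.0, 0.0, -35.0], [0.0, 0.0, 0.0], 1], [[0.0, 0.0, -35.0], [0.0, 0.0, 0.0], 1], [[0.0, 0.0, -35.0], [0.0, 0.0, 0.0], 1], [[1.0, 0.0, -35.0], [0.0, 0.0, 0.0], 1], [[0.0, 0.0, -35.0], [0.0, 0.0, 0.0], 1], [[0.0, 0.0, -36.0], [0.0, 0.0, 0.0], 1], [[0.0, 0.0, -35.0], [0.0, 0.0, 0.0], 1]]
[[[25.0, -25.0, 1.0], [0.0, 0.0, -2.0], 1], [[26.0, -25.0, 1.0], [0.0, 0.0, -1.5], 1], [[26.0, -24.0, 1.0], [0.0, 0.0, -2.0], 1], [[28.0, -23.0, 1.0], [0.0, 0.0, -1.5], 1], [[27.0, -22.0, 1.0], [0.0, 0.0, -2.0], 1], [[29.0, -21.0, 1.0], [0.0, 0.0, -2.0], 1], [[29.0, -21.0, 1.0], [0.0, 0.0, -1.5], 1], [[30.0, -19.0, 1.0], [0.0, 0.0, -2.0], 1]]
[[[31.0, -19.0, 1.0], [0.0, 0.0, -2.0], 1], [[31.0, -17.0, 1.0], [0.0, 0.0, -1.5], 1], [[34.0, 0.0, 9.0], [0.0, 0.0, -0.5], 1], [[34.0, 1.0, 9.0], [0.0, 0.0, 0.0], 1], [[34.0, 0.0, 9.0], [0.0, 0.0, -0.5], 1], [[34.0, 1.0, 9.0], [0.0, 0.0, 0.0], 1], [[34.0, 1.0, 9.0], [0.0, 0.0, -0.5], 1], [[35.0, 1.0, 9.0], [0.0, 0.0, 0.0], 1]]
[[[34.0, 1.0, 9.0], [0.0, 0.0, -0.5], 1], [[34.0, 1.0, 9.0], [0.0, 0.0, 0.0], 1], [[34.0, 2.0, 9.0], [0.0, 0.0, -0.5], 1], [[34.0, 1.0, 9.0], [0.0, 0.0, 0.0], 1]]
end [485.6 340.2 200.1] err deg [ 0.02  0.02 -0.07] n 28
```

Request:
arm_command:
  motion:
    - [[0.0,0.0,-20.0],[0.0,0.0,0.0],1]
    - [[0.0,0.0,-35.0],[0.0,0.0,0.0],1]
    - [[0.0,0.0,-38.0],[0.0,0.0,0.0],1]
    - [[0.0,0.0,-38.0],[0.0,0.0,0.0],1]
    - [[1.0,0.0,-38.0],[0.0,0.0,0.0],1]
    - [[0.0,0.0,-38.0],[0.0,0.0,0.0],1]
    - [[0.0,0.0,-38.0],[0.0,0.0,0.0],1]
    - [[0.0,0.0,-36.0],[0.0,0.0,0.0],1]

```text
time: 26.45
position: [0.602, -0.3267, 0.3023]
tool_rot: [2.605, 1.755, 0.0]
ft_force: [1.3, 0.5, -0.1]
grip_width: 0.25
```

Request:
arm_command:
  motion:
    - [[25.0,-25.0,1.0],[0.0,0.0,-2.0],1]
    - [[26.0,-25.0,1.0],[0.0,0.0,-1.5],1]
    - [[26.0,-24.0,1.0],[0.0,0.0,-2.0],1]
    - [[28.0,-23.0,1.0],[0.0,0.0,-1.5],1]
    - [[27.0,-22.0,1.0],[0.0,0.0,-2.0],1]
    - [[29.0,-21.0,1.0],[0.0,0.0,-2.0],1]
    - [[29.0,-21.0,1.0],[0.0,0.0,-1.5],1]
    - [[30.0,-19.0,1.0],[0.0,0.0,-2.0],1]

```text
time: 27.12
position: [0.4873, -0.064, 0.2916]
tool_rot: [-2.362, -2.072, 0.001]
ft_force: [0.8, 0.0, 0.7]
grip_width: 0.25
```

Request:
arm_command:
  motion:
    - [[31.0,-19.0,1.0],[0.0,0.0,-2.0],1]
    - [[31.0,-17.0,1.0],[0.0,0.0,-1.5],1]
    - [[34.0,0.0,5.0],[0.0,0.0,-0.5],1]
    - [[34.0,1.0,5.0],[0.0,0.0,0.0],1]
    - [[34.0,0.0,5.0],[0.0,0.0,-0.5],1]
    - [[34.0,1.0,12.0],[0.0,0.0,0.0],1]
    - [[34.0,1.0,12.0],[0.0,0.0,-0.5],1]
    - [[35.0,1.0,12.0],[0.0,0.0,0.0],1]

```text
time: 27.78
position: [0.4757, 0.2057, 0.239]
tool_rot: [2.27, 2.168, 0.001]
ft_force: [0.3, -1.2, 0.1]
grip_width: 0.252
```

Request:
arm_command:
  motion:
    - [[34.0,1.0,10.0],[0.0,0.0,-0.5],1]
    - [[34.0,1.0,10.0],[0.0,0.0,0.0],1]
    - [[34.0,2.0,10.0],[0.0,0.0,-0.5],1]
    - [[34.0,1.0,9.0],[0.0,0.0,0.0],1]
    - [[0,0,0],[0,0,0],1]
    - [[0,0,0],[0,0,0],1]
    - [[0,0,0],[0,0,0],1]

```text
time: 28.37
position: [0.4853, 0.34, 0.1997]
tool_rot: [2.251, 2.191, -0.002]
ft_force: [-0.2, 0.2, -0.4]
grip_width: 0.247
```

```bash
python3 pan.py pan5; python3 inpan.py pan5
python3 - <<'E'
from plan import *
plan([([.483,.3565,.09],88.6,0,30),([.483,.3565,.0255],88.6,0,14)],claw=1,q=.5)
E
```

```text
t 28.37 p [0.4853 0.34   0.1997] R
 [[ 0.027  1.    -0.001]
 [ 1.    -0.027 -0.001]
 [-0.001 -0.    -1.   ]] F [-0.2  0.2 -0.4] g 0.247
rim 4285 c [483.1 380.1] wh [108.  135.4] a 88.4 z 30.6
rim+handle 6231 c [522.3 379. ] wh [107.9 214. ] a 88.5 z 31.1
handle 1817 c [589.3 377.4] wh [18.  79.2] a 88.4 z 45.0
floor 13151 c [535.9 360.8] wh [149.9 254.9] a 88.6 z 6.3
mat 18194 c [507.3 371.2] wh [139.9 269.2] a 87.2 z 3.3
px [312. 155.] 1231 c [482.8 403.1] wh [41.4 21.2] a 88.5 z 0.030455350252714286
px [363. 182.] 727 c [526.2 378.9] wh [41.9 13.2] a 89.5 z 0.030318888732537075
[[[4.5, -1.0, 27.5], [0.0, 0.0, 0.0], 1], [[4.5, -1.0, 27.5], [0.0, 0.0, 0.0], 1], [[4.0, -0.5, 27.5], [0.0, 0.0, 0.0], 1], [[4.5, -1.0, 27.5], [0.0, 0.0, 0.0], 1], [[0.0, 0.0, 13.0], [0.0, 0.0, 0.0], 1], [[0.0, 0.0, 13.0], [0.0, 0.0, 0.0], 1], [[0.0, 0.0, 12.5], [0.0, 0.0, 0.0], 1], [[0.0, 0.0, 13.0], [0.0, 0.0, 0.0], 1]]
[[[0.0, 0.0, 13.0], [0.0, 0.0, 0.0], 1]]
end [483.2 356.4  25.5] err deg [ 0.03  0.07 -0.24] n 9
```

View pics/pan5.png

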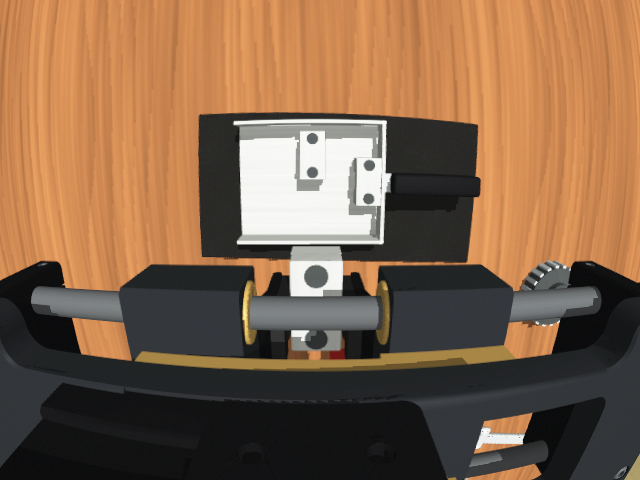

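Request:
arm_command:
  motion:
    - [[4,-1,27.5],[0.0,0.0,0.0],1]
    - [[4,-1,27.5],[0.0,0.0,0.0],1]
    - [[4,-1,27.5],[0.0,0.0,0.0],1]
    - [[4,-0.5,27.5],[0.0,0.0,0.0],1]
    - [[0.0,0.0,15.0],[0.0,0.0,0.0],1]
    - [[0.0,0.0,15],[0.0,0.0,0.0],1]
    - [[0.0,0.0,15.0],[0.0,0.0,0.0],1]
    - [[0.0,0.0,10],[0.0,0.0,0.0],1]

```text
time: 29.08
position: [0.4833, 0.3551, 0.0342]
tool_rot: [2.253, 2.188, -0.0]
ft_force: [-0.4, -0.3, -1.6]
grip_width: 0.254
```

Request:
arm_command:
  motion:
    - [[0.0,0.0,8.0],[0.0,0.0,0.0],1]
    - [[0,0,0],[0,0,0],1]
    - [[0,0,0],[0,0,0],1]
    - [[0,0,0],[0,0,0],1]

```text
time: 29.42
position: [0.4828, 0.3568, 0.0278]
tool_rot: [2.251, 2.191, 0.002]
ft_force: [-0.2, 0.0, -0.3]
grip_width: 0.254
```

Request:
arm_command:
  motion:
    - [[0,0,2],[0.0,0.0,0.0],1]
    - [[0,0,0],[0,0,0],1]
    - [[0,0,0],[0,0,0],1]
    - [[0,0,0],[0,0,0],0.67]
    - [[0,0,0],[0,0,0],0.67]
    - [[0,0,0],[0,0,0],0.67]

```text
time: 29.92
position: [0.4825, 0.3564, 0.0252]
tool_rot: [2.251, 2.191, 0.0]
ft_force: [0.6, -1.1, -0.6]
grip_width: 0.322
```

Request:
arm_command:
  motion:
    - [[0,0,-15],[0,0,0],0.67]
    - [[0,0,-30],[0,0,0],0.67]
    - [[0,0,-40],[0,0,0],0.67]
    - [[0,0,-40],[0,0,0],0.6]
    - [[0,0,-40],[0,0,0],0.55]
    - [[0,0,0],[0,0,0],0.55]
    - [[0,0,0],[0,0,0],0.55]
    - [[0,0,0],[0,0,0],0.55]

```text
time: 30.58
position: [0.4824, 0.3562, 0.1905]
tool_rot: [2.251, 2.19, 0.001]
ft_force: [0.8, 0.4, 0.6]
grip_width: 0.443
```

```bash
python3 pan.py pan6; python3 inpan.py pan6; python3 caps.py g top;python3 - <<'E'
from plan import *
print(np.round(ctrl.get_state()['joint_positions'],2))
plan([([.589,.377,.14],178.5,0,30)],claw=.55,q=.5)
E
```

```text
t 30.58 p [0.4824 0.3562 0.1905] R
 [[ 0.027  1.     0.001]
 [ 1.    -0.027 -0.   ]
 [-0.     0.001 -1.   ]] F [0.8 0.4 0.6] g 0.443
rim 5784 c [482.9 379.9] wh [108.4 135.4] a 88.4 z 30.6
rim+handle 7873 c [522.5 378.9] wh [108.4 214.7] a 88.4 z 31.0
handle 1964 c [589.  377.7] wh [18.  79.1] a 88.4 z 45.0
floor 14877 c [541.9 377.4] wh [275.9 185.2] a 0.0 z 6.2
mat 18016 c [506.9 371.1] wh [140.2 270. ] a 87.1 z 3.4
px [316. 175.] 1332 c [483.6 403.1] wh [41.1 21.8] a 88.3 z 0.030404334947017886
px [368. 201.] 760 c [526.4 379.7] wh [41.2 13. ] a 89.9 z 0.03035836847969517
px [316. 227.] 1296 c [482.4 358.2] wh [41.9 22.3] a 88.0 z 0.03044498131094281
t 30.63 p [0.4821 0.3557 0.1894] R
 [[ 0.027  1.    -0.001]
 [ 1.    -0.027 -0.001]
 [-0.001 -0.001 -1.   ]] F [-0.1  0.  -0.7] g 0.452
top
px [453. 198.] c [ 687.4 -360.9] wh [43.1 22.8] long 85.9 z 25.6 sat 213.0
px [480. 237.] c [ 589.2 -420.2] wh [42.1 23.8] long 39.5 z 25.8 sat 213.0
px [585. 446.] c [  99.9 -649.8] wh [ 73.5 163.7] long 128.3 z 31.3 sat 211.0
[ 0.18  0.45 -1.1   1.62  0.41  1.33 -1.01]
[[[1.5, 7.0, 3.0], [0.0, 0.0, -6.0], 0.55], [[1.0, 7.5, 3.5], [0.0, 0.0, -6.0], 0.55], [[0.0, 7.0, 3.0], [0.0, 0.0, -6.0], 0.55], [[-0.5, 7.5, 3.5], [0.0, 0.0, -6.0], 0.55], [[-1.5, 7.0, 3.0], [0.0, 0.0, -6.0], 0.55], [[-2.0, 7.0, 3.5], [0.0, 0.0, -6.0], 0.55], [[-3.0, 6.5, 3.0], [0.0, 0.0, -6.0], 0.55], [[-3.5, 6.5, 3.5], [0.0, 0.0, -6.0], 0.55]]
[[[-4.0, 6.0, 3.0], [0.0, 0.0, -6.0], 0.55], [[-5.0, 5.5, 3.5], [0.0, 0.0, -6.0], 0.55], [[-5.5, 5.0, 3.0], [0.0, 0.0, -6.0], 0.55], [[-5.5, 4.5, 3.5], [0.0, 0.0, -6.0], 0.55], [[-6.5, 3.5, 3.0], [0.0, 0.0, -6.0], 0.55], [[-6.5, 3.0, 3.5], [0.0, 0.0, -6.0], 0.55], [[-7.0, 2.5, 3.0], [0.0, 0.0, -6.0], 0.55]]
end [589.1 376.9 140.2] err deg [-0.09 -0.09 -0.06] n 15
```

View pics/pan6.png

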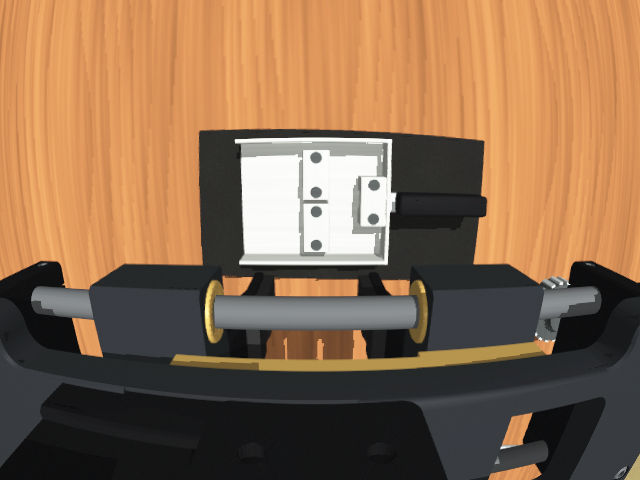

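View pics/g_top.png

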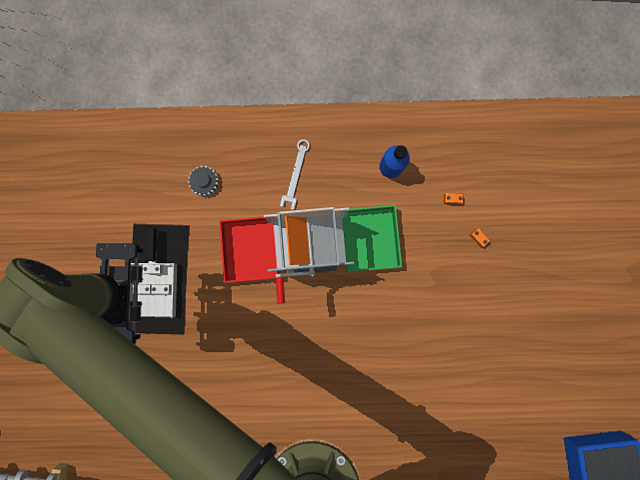

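All three caps are upright in the pan, at (316,175), (316,227) and (370,200), and only the orange ones are left on the bench. I go to the handle near its root (pan x ≈ 85 mm) to keep the moment small.

Run:
```python
from plan import *
plan([([.565,.378,.13],178.4,0,30)],claw=.5,q=.5)
```

```text
[[[1.5, 5.5, 4.0], [0.0, 0.0, -6.0], 0.5], [[1.0, 5.5, 4.0], [0.0, 0.0, -6.0], 0.5], [[0.5, 6.0, 3.5], [0.0, 0.0, -6.0], 0.5], [[0.0, 5.5, 4.0], [0.0, 0.0, -6.0], 0.5], [[-0.5, 6.0, 4.0], [0.0, 0.0, -6.0], 0.5], [[-1.5, 5.5, 4.0], [0.0, 0.0, -6.0], 0.5], [[-2.0, 5.5, 4.0], [0.0, 0.0, -6.0], 0.5], [[-2.5, 5.0, 4.0], [0.0, 0.0, -6.0], 0.5]]
[[[-3.0, 5.0, 3.5], [0.0, 0.0, -6.0], 0.5], [[-3.5, 4.5, 4.0], [0.0, 0.0, -6.0], 0.5], [[-4.0, 4.5, 4.0], [0.0, 0.0, -6.0], 0.5], [[-4.0, 3.5, 4.0], [0.0, 0.0, -6.0], 0.5], [[-5.0, 3.5, 4.0], [0.0, 0.0, -6.0], 0.5], [[-5.0, 2.5, 4.0], [0.0, 0.0, -6.0], 0.5], [[-5.0, 2.5, 3.5], [0.0, 0.0, -6.0], 0.5]]
end [564.9 378.2 130.2] err deg [-0.09 -0.09  0.04] n 15
```

Request:
arm_command:
  motion:
    - [[1.5,5.5,4.0],[0.0,0.0,-6.0],0.5]
    - [[1.0,5.5,4.0],[0.0,0.0,-6.0],0.5]
    - [[0.5,6.0,3.5],[0.0,0.0,-6.0],0.5]
    - [[0.0,5.5,4.0],[0.0,0.0,-6.0],0.5]
    - [[-0.5,6.0,4.0],[0.0,0.0,-6.0],0.5]
    - [[-1.5,5.5,4.0],[0.0,0.0,-6.0],0.5]
    - [[-2.0,5.5,4.0],[0.0,0.0,-6.0],0.5]
    - [[-2.5,5.0,4.0],[0.0,0.0,-6.0],0.5]

```text
time: 31.35
position: [0.5264, 0.3677, 0.1566]
tool_rot: [-1.157, -2.919, 0.003]
ft_force: [-0.6, 0.2, 0.1]
grip_width: 0.498
```

Request:
arm_command:
  motion:
    - [[-3.0,5.0,3.5],[0.0,0.0,-6.0],0.5]
    - [[-3.5,4.5,4.0],[0.0,0.0,-6.0],0.5]
    - [[-4.0,4.5,4.0],[0.0,0.0,-6.0],0.5]
    - [[-4.0,3.5,4.0],[0.0,0.0,-6.0],0.5]
    - [[-5.0,3.5,4.0],[0.0,0.0,-6.0],0.5]
    - [[-5.0,2.5,4.0],[0.0,0.0,-6.0],0.5]
    - [[-5.0,2.5,3.5],[0.0,0.0,-6.0],0.5]
    - [[0,0,0],[0,0,0],0.5]

```text
time: 32.02
position: [0.5654, 0.3782, 0.1285]
tool_rot: [-0.039, -3.138, 0.002]
ft_force: [-0.1, 0.3, -0.2]
grip_width: 0.499
```

Request:
arm_command:
  motion:
    - [[0,0,0],[0,0,0],0.5]
    - [[0,0,0],[0,0,0],0.5]

```text
time: 32.18
position: [0.5647, 0.379, 0.1308]
tool_rot: [-0.046, -3.14, 0.001]
ft_force: [0.4, 0.3, -0.5]
grip_width: 0.503
```

```bash
python3 pan.py pan7
python3 - <<'E'
from plan import *
print(np.round(ctrl.get_state()['joint_positions'],2))
plan([([.565,.378,.034],178.4,0,20)],claw=.5,q=.5)
E
```

```text
t 32.18 p [0.5647 0.379  0.1308] R
 [[-1.     0.029 -0.001]
 [ 0.029  1.    -0.   ]
 [ 0.001 -0.001 -1.   ]] F [ 0.4  0.3 -0.5] g 0.503
rim 8849 c [482.9 380.1] wh [108.7 135.8] a 88.5 z 30.6
rim+handle 11141 c [522.1 379. ] wh [108.8 214.4] a 88.5 z 30.8
handle 1930 c [589.7 376.9] wh [17.2 79.1] a 88.8 z 45.1
floor 17991 c [478.2 380.2] wh [120.9 145. ] a 88.5 z 6.4
mat 21509 c [507.8 371.3] wh [140.6 267.7] a 87.3 z 3.3
[ 0.17  0.82 -1.26  1.46  0.78  1.42  0.43]
[[[0.0, 0.0, 19.5], [0.0, 0.0, 0.0], 0.5], [[0.0, -0.5, 19.5], [0.0, 0.0, 0.0], 0.5], [[0.0, 0.0, 19.5], [0.0, 0.0, 0.0], 0.5], [[0.0, -0.5, 19.5], [0.0, 0.0, 0.0], 0.5], [[-0.5, 0.0, 19.5], [0.0, 0.0, 0.0], 0.5]]
end [565.3 378.1  33.8] err deg [-0.02 -0.04 -0.04] n 5
```

View pics/pan7.png

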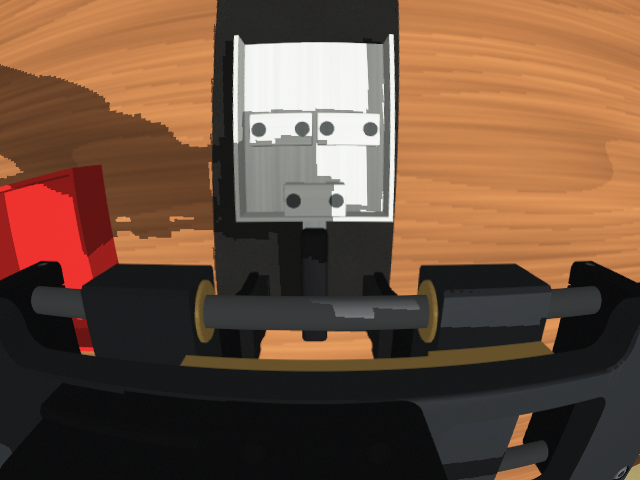

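The handle (315,265) is centred between the jaws. Descend and grip with 60 N.

Request:
arm_command:
  motion:
    - [[0.0,-0.5,19.5],[0.0,0.0,0.0],0.5]
    - [[0.0,-0.5,19.5],[0.0,0.0,0.0],0.5]
    - [[0.0,0.0,19.5],[0.0,0.0,0.0],0.5]
    - [[0.0,0,19.5],[0.0,0.0,0.0],0.5]
    - [[0,0.0,19],[0.0,0.0,0.0],0.5]
    - [[0,0,0],[0,0,0],0.5]
    - [[0,0,0],[0,0,0],0.5]
    - [[0,0,0],[0,0,0],0.7]
  force: 60

```text
time: 32.9
position: [0.5657, 0.3786, 0.036]
tool_rot: [0.043, 3.14, 0.002]
ft_force: [-0.5, -0.3, 0.2]
grip_width: 0.472
```

Request:
arm_command:
  motion:
    - [[0,0,0],[0,0,0],1]
    - [[0,0,0],[0,0,0],1]
    - [[0,0,0],[0,0,0],1]
    - [[0,0,0],[0,0,0],1]
    - [[0,0,0],[0,0,0],1]
    - [[0,0,0],[0,0,0],1]
  force: 60

```text
time: 33.4
position: [0.5658, 0.3781, 0.0352]
tool_rot: [0.043, 3.141, 0.0]
ft_force: [0.6, -0.8, 4.2]
grip_width: 0.204
```

Request:
arm_command:
  motion:
    - [[0,0,-3],[0,0,0],1]
    - [[0,0,-4],[0,0,0],1]
    - [[0,0,-6],[0,0,0],1]
    - [[0,0,-7],[0,0,0],1]
    - [[0,0,0],[0,0,0],1]
    - [[0,0,0],[0,0,0],1]
    - [[0,0,0],[0,0,0],1]
  force: 60

```text
time: 33.98
position: [0.5654, 0.3779, 0.0544]
tool_rot: [-0.043, -3.141, 0.001]
ft_force: [-0.2, -0.4, -5.1]
grip_width: 0.204
```

```bash
cat > tilt.py <<'E'
from plan import *
import sys
# pan attitude in tool frame: fit plane to white floor points seen by wrist
s,im,d=grab('wrist');P=cloud('wrist',s,d);cv2.imwrite(f'pics/{sys.argv[1]}.png',im);np.savez(f'{sys.argv[1]}.npz',im=im,P=P)
Rm=R.from_rotvec(s['tool_rot']).as_matrix();Q=(P-s['position'])@Rm  # tool coords
m=(im.min(-1)>90)&(im.max(-1).astype(int)-im.min(-1)<25)&(np.abs(Q[...,1])<.047)&(Q[...,0]>.03)&(Q[...,0]<.145)&(Q[...,2]>.0)&(Q[...,2]<.06)
q=Q[m]; 
for _ in range(8):
    A=np.c_[q[:,:2],np.ones(len(q))]; c,*_=np.linalg.lstsq(A,q[:,2],rcond=None); r=q[:,2]-A@c
    q=q[(r>-.003)&(r<.02)] if _<3 else q[np.abs(r)<.002]
print('n',len(q),'z=%.4f at x=.085'%(c[0]*.085+c[2]),'slope x deg',np.degrees(np.arctan(c[0])),'y',np.degrees(np.arctan(c[1])))
nw=Rm@np.array([-c[0],-c[1],1]);nw=-nw/np.linalg.norm(nw);print('floor normal world',np.round(nw,3)); st()
E
python3 tilt.py lift1
```

```text
Traceback (most recent call last):
  File "tilt.py", line 10, in <module>
    q=q[(r>-.003)&(r<.02)] if _<3 else q[np.abs(r)<.002]
                              ^^^
TypeError: '<' not supported between instances of 'list' and 'int'
```

View pics/lift1.png

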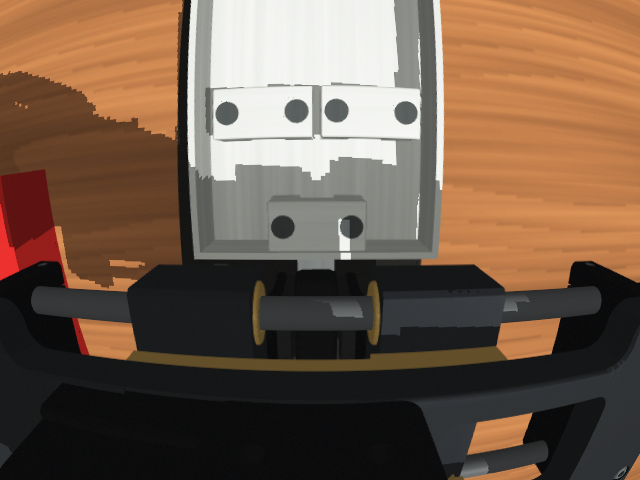

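```bash
sed -i 's/for _ in range/for it in range/; s/if _<3/if it<3/; s/lstsq(A,q\[:,2\],rcond=None)/lstsq(A,q[:,2],rcond=None)/; s/c,\*_=/c=/; s/rcond=None);/rcond=None)[0];/' tilt.py; python3 tilt.py lift2
```

```text
n 30545 z=0.0293 at x=.085 slope x deg 0.24160357462494358 y -0.005735059350898754
floor normal world [-0.004  0.     1.   ]
t 34.08 p [0.5654 0.3778 0.0541] R
 [[-1.     0.027 -0.   ]
 [ 0.027  1.    -0.001]
 [ 0.    -0.001 -1.   ]] F [ 0.3  0.3 -5.2] g 0.204
```

The pan is held level and the caps are still. Compute the mouth centre accurately from the top picture's rim corners.

Run:
```python
from h import *
m,f,W=cam('top')
def at(u,v,z):
    r=W[:3,:3]@np.array([(u-m['cx'])/f,(v-m['cy'])/f,1]); t=(z-W[2,3])/r[2]; return (W[:3,3]+t*r)[:2]*1000
pts=[(237,68),(402,54),(412,219),(232,238)]
c=[at(200+a/3,190+b/3,.212) for a,b in pts]
print(np.round(c,1),np.mean(c,0),[np.linalg.norm(c[i]-c[(i+1)%4]) for i in range(4)])
z=np.load('w1.npz');P=z['P'];im=z['im']
mm=(np.abs(P[...,2]-.212)<.004)&(P[...,0]>.5)&(P[...,0]<.67)&(abs(P[...,1])<.09)
q=P[mm];ct=np.radians(3.76);ex=np.array([np.cos(ct),np.sin(ct)]);ey=np.array([-ex[1],ex[0]])
a=q[:,:2]@ex*1000;b=q[:,:2]@ey*1000
print('wrist rim x',np.percentile(a,[0,1,50,99,100]),'y',np.percentile(b,[0,1,50,99,100]))
print(np.histogram(a,bins=20));print(np.histogram(b,bins=20))
z=np.load('g_top.npz');P=z['P']
mm=(np.abs(P[...,2]-.213)<.005)&(P[...,0]>.5)&(P[...,0]<.67)&(abs(P[...,1])<.09)
q=P[mm];a=q[:,:2]@ex*1000;b=q[:,:2]@ey*1000;print(np.histogram(a,bins=20));print(np.histogram(b,bins=20))
for c0 in [(581.9,-6.9),(579,-7)]: print(np.array(c0)@ex,np.array(c0)@ey)
```

```text
[[634.6  51.4]
 [641.7 -61.2]
 [529.3 -65.4]
 [519.   56.5]] [581.15032103  -4.67735426] [np.float64(112.88553947159463), np.float64(112.48982333198066), np.float64(122.31796850428294), np.float64(115.71414300042501)]
wrist rim x [509.77161465 523.49508431 582.37073162 641.37980995 642.50403733] y [-103.13949635 -102.544605    -56.48129136   13.03338455   13.74482694]
(array([  45,    0, 1195,  194,  224,  218,  211,  235,  223,  220,  210,
        220,  215,  211,  208,  191,  190,  195,  172, 1344]), array([509.77161465, 516.40823578, 523.04485692, 529.68147805,
       536.31809918, 542.95472032, 549.59134145, 556.22796259,
       562.86458372, 569.50120486, 576.13782599, 582.77444712,
       589.41106826, 596.04768939, 602.68431053, 609.32093166,
       615.9575528 , 622.59417393, 629.23079506, 635.8674162 ,
       642.50403733]))
(array([1284,  128,  135,  125,  123,  126,  139,  928,  364,  119,  122,
        128,  126,  127,  134,  128,  127,  120,  114, 1324]), array([-103.13949635,  -97.29528019,  -91.45106402,  -85.60684786,
        -79.7626317 ,  -73.91841553,  -68.07419937
[... 544 characters left out ...]
9 ,
       586.95803416, 593.52836743, 600.0987007 , 606.66903396,
       613.23936723, 619.8097005 , 626.38003376, 632.95036703,
       639.5207003 ]))
(array([119,  14,  13,  13,  12,  13,  12,  10,  12,  14,  14,  11,  11,
        14,  13,  11,  12,  18,  18, 126]), array([-103.1746904 ,  -97.36884075,  -91.5629911 ,  -85.75714145,
        -79.9512918 ,  -74.14544215,  -68.3395925 ,  -62.53374284,
        -56.72789319,  -50.92204354,  -45.11619389,  -39.31034424,
        -33.50449459,  -27.69864494,  -21.89279529,  -16.08694564,
        -10.28109599,   -4.47524634,    1.33060331,    7.13645296,
         12.94230261]))
580.19497291698 -45.04457128072976
577.2946574584143 -44.95418189637108
```

```bash
cat > pour.py <<'E'
from plan import *
ct=np.radians(3.76);ex=np.array([np.cos(ct),np.sin(ct)]);ey=np.array([-ex[1],ex[0]])
L,H=.151,.0293
def tcp(a,b,zl,th):
    t=np.radians(th); aa=a+L*np.cos(t)-H*np.sin(t); z=zl+L*np.sin(t)+H*np.cos(t)
    p=aa*ex+b*ey; return [p[0],p[1],z]
E
python3 - <<'E'
from pour import *
hov=tcp(.5965,-.045,.262,-5); print(np.round(hov,4))
p0=np.array([.565,.378,.32]);p1=np.array(hov);
w=[([.565,.378,.075],178.4,3,10),([.565,.378,.31],178.4,5,20),(p0,178.4,5,8)]
d=p1-p0
w+=[(p0+d*.03,178.4,5,7),(p0+d*.07,178.8,5,10),(p0+d*.12,179,5,14),(p0+d*.9,183,5,20),(p0+d*.96,183.6,5,13),(p1,183.8,5,8)]
plan(w,claw=1)
E
```

```text
[0.7508 0.0042 0.278 ]
[[[0.0, 0.0, -7.0], [0.0, 1.0, 0.0], 1], [[0.0, 0.0, -7.0], [0.0, 1.0, 0.0], 1], [[1.0, 0.0, -7.0], [0.0, 1.0, 0.0], 1], [[1.0, 0.0, -20.0], [0.0, 0.0, 0.0], 1], [[1.0, 0.0, -19.0], [0.0, 0.5, 0.0], 1], [[1.0, 0.0, -20.0], [0.0, 0.0, 0.0], 1], [[1.0, 0.0, -19.0], [0.0, 0.0, 0.0], 1], [[2.0, 0.0, -20.0], [0.0, 0.5, 0.0], 1]]
[[[1.0, 0.0, -19.0], [0.0, 0.0, 0.0], 1], [[1.0, 0.0, -20.0], [0.0, 0.0, 0.0], 1], [[2.0, 0.0, -19.0], [0.0, 0.5, 0.0], 1], [[1.0, 0.0, -20.0], [0.0, 0.0, 0.0], 1], [[2.0, 0.0, -19.0], [0.0, 0.0, 0.0], 1], [[1.0, 0.0, -20.0], [0.0, 0.5, 0.0], 1], [[2.0, 0.0, -19.0], [0.0, 0.0, 0.0], 1], [[0.0, 0.0, -5.0], [0.0, 0.0, 0.0], 1]]
[[[1.0, 0.0, -5.0], [0.0, 0.0, 0.0], 1], [[-3.0, -5.0, 0.0], [0.0, 0.0, 0.0], 1], [[-3.0, -6.0, 0.0], [0.0, 0.0, 0.0], 1], [[-4.0, -7.0, 1.0], [0.0, 0.0, 0.0], 1], [[-4.0, -8.0, 0.0], [0.0, 0.0, -0.5], 1], [[-5.0, -9.0, 1.0], [0.0, 0.0, 0.0], 1], [[-5.0, -9.0, 1.0], [0.0, 0.0, 0.0], 1], [[-9.0, -17.0, 1.0], [0.0, 0.0, 0.0], 1]]
[[[-9.0, -17.0, 1.0], [0.0, 0.0, -0.5], 1], [[-9.0, -17.0, 1.0], [0.0, 0.0, 0.0], 1], [[-9.0,
[... 155 characters left out ...]
0], 1], [[-9.0, -17.0, 1.0], [0.0, 0.0, -0.5], 1], [[-8.0, -17.0, 1.0], [0.0, 0.0, 0.0], 1]]
[[[-9.0, -18.0, 1.0], [0.0, 0.0, -0.5], 1], [[-8.0, -17.0, 1.0], [0.0, 0.0, 0.0], 1], [[-8.0, -17.0, 2.0], [0.5, 0.0, -0.5], 1], [[-8.0, -18.0, 1.0], [0.0, 0.0, 0.0], 1], [[-8.0, -17.0, 1.0], [0.0, 0.0, -0.5], 1], [[-8.0, -18.0, 1.0], [0.0, 0.0, 0.0], 1], [[-8.0, -17.0, 2.0], [0.0, 0.0, -0.5], 1], [[-8.0, -18.0, 1.0], [0.0, 0.0, 0.0], 1]]
[[[-5.0, -11.0, 1.0], [0.0, 0.0, -0.5], 1], [[-5.0, -12.0, 1.0], [0.0, 0.0, 0.0], 1], [[-2.0, -5.0, 0.0], [0.0, 0.0, 0.0], 1], [[-2.0, -5.0, 0.0], [0.0, 0.0, 0.0], 1], [[-3.0, -5.0, 1.0], [0.0, 0.0, -0.5], 1]]
end [751.1   4.4 277.7] err deg [-0.07 -0.02  0.15] n 45
```

Request:
arm_command:
  motion:
    - [[0.0,0.0,-5.0],[0.0,1.0,0.0],1]
    - [[0.0,0.0,-7.0],[0.0,1.0,0.0],1]
    - [[1.0,0.0,-9.0],[0.0,1.0,0.0],1]
    - [[1.0,0.0,-13.0],[0.0,0.0,0.0],1]
    - [[1.0,0.0,-17.0],[0.0,0.5,0.0],1]
    - [[1.0,0.0,-20.0],[0.0,0.0,0.0],1]
    - [[1.0,0.0,-20.0],[0.0,0.0,0.0],1]
    - [[2.0,0.0,-20.0],[0.0,0.5,0.0],1]

```text
time: 34.75
position: [0.564, 0.3784, 0.1679]
tool_rot: [-0.041, -3.072, -0.003]
ft_force: [0.5, -0.3, -4.4]
grip_width: 0.202
```

Request:
arm_command:
  motion:
    - [[1.0,0.0,-20.0],[0.0,0.0,0.0],1]
    - [[1.0,0.0,-20.0],[0.0,0.0,0.0],1]
    - [[2.0,0.0,-20.0],[0.0,0.5,0.0],1]
    - [[1.0,0.0,-20.0],[0.0,0.0,0.0],1]
    - [[2.0,0.0,-20.0],[0.0,0.0,0.0],1]
    - [[1.0,0.0,-20.0],[0.0,0.5,0.0],1]
    - [[2.0,0.0,-20.0],[0.0,0.0,0.0],1]
    - [[0.0,0.0,-12.0],[0.0,0.0,0.0],1]

```text
time: 35.42
position: [0.5655, 0.3789, 0.3219]
tool_rot: [-0.04, -3.056, -0.006]
ft_force: [0.5, -0.4, -4.5]
grip_width: 0.205
```

Request:
arm_command:
  motion:
    - [[1.0,0.0,-5.0],[0.0,0.0,0.0],1]
    - [[0,0,0],[0,0,0],1]
    - [[0,0,0],[0,0,0],1]

```text
time: 35.67
position: [0.565, 0.3782, 0.3231]
tool_rot: [-0.041, -3.054, -0.002]
ft_force: [0.3, -0.1, -5.9]
grip_width: 0.202
```

```bash
python3 tilt.py lift3;python3 -c "
from h import *
print(np.round(ctrl.get_state()['joint_positions'],2))"
```

```text
n 30495 z=0.0293 at x=.085 slope x deg 0.24627071661105546 y 0.0025062193866094793
floor normal world [ 0.083 -0.002  0.997]
t 35.72 p [0.5651 0.3779 0.3224] R
 [[-0.996  0.027 -0.088]
 [ 0.027  1.     0.001]
 [ 0.088 -0.001 -0.996]] F [-0.4  0.7 -5.3] g 0.2
[ 0.08  0.73 -1.3   1.12  0.64  1.78  0.54]
```

View pics/lift3.png

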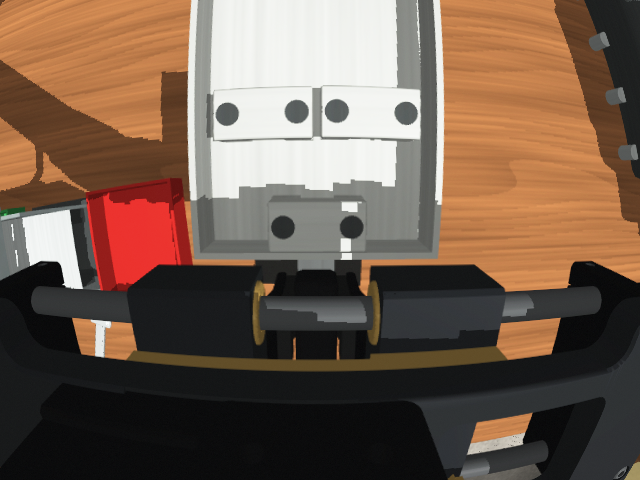

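The pan is held firmly at 5° back tilt and the caps have not moved. Carry it over to the chute.

Request:
arm_command:
  motion:
    - [[-3.0,-5.0,0.0],[0.0,0.0,0.0],1]
    - [[-3.0,-6.0,0.0],[0.0,0.0,0.0],1]
    - [[-4.0,-7.0,1.0],[0.0,0.0,0.0],1]
    - [[-4.0,-8.0,0.0],[0.0,0.0,-0.5],1]
    - [[-5.0,-9.0,1.0],[0.0,0.0,0.0],1]
    - [[-6.0,-11.0,1.0],[0.0,0.0,0.0],1]
    - [[-7.0,-14.0,1.0],[0.0,0.0,0.0],1]
    - [[-8.0,-15.0,1.0],[0.0,0.0,-0.5],1]

```text
time: 36.38
position: [0.6037, 0.3008, 0.3145]
tool_rot: [-0.015, -3.054, -0.003]
ft_force: [0.3, 0.9, -4.9]
grip_width: 0.203
```

Request:
arm_command:
  motion:
    - [[-9.0,-17.0,1.0],[0.0,0.0,0.0],1]
    - [[-9.0,-17.0,2.0],[0.0,0.0,-0.5],1]
    - [[-8.0,-17.0,1.0],[0.0,0.0,0.0],1]
    - [[-9.0,-17.0,1.0],[0.0,0.0,-0.5],1]
    - [[-8.0,-18.0,1.0],[0.0,0.0,0.0],1]
    - [[-9.0,-17.0,1.0],[0.0,0.0,-0.5],1]
    - [[-8.0,-17.0,1.0],[0.0,0.0,0.0],1]
    - [[-9.0,-18.0,1.0],[0.0,0.0,-0.5],1]

```text
time: 37.05
position: [0.6723, 0.1621, 0.299]
tool_rot: [0.037, -3.054, -0.005]
ft_force: [-0.1, 0.5, -3.6]
grip_width: 0.2
```

Request:
arm_command:
  motion:
    - [[-8.0,-17.0,1.0],[0.0,0.0,0.0],1]
    - [[-8.0,-17.0,2.0],[0,0.0,-0.5],1]
    - [[-8.0,-18.0,1.0],[0.0,0.0,0.0],1]
    - [[-8.0,-17.0,1.0],[0.0,0.0,-0.5],1]
    - [[-8.0,-18.0,1.0],[0.0,0.0,0.0],1]
    - [[-7.0,-15.0,1.0],[0.0,0.0,-0.5],1]
    - [[-5.0,-11.0,1.0],[0.0,0.0,0.0],1]
    - [[-4,-8,1.0],[0.0,0.0,0],1]

```text
time: 37.72
position: [0.7317, 0.0425, 0.2842]
tool_rot: [0.073, -3.053, -0.007]
ft_force: [-0.1, 0.6, -5.2]
grip_width: 0.202
```

Request:
arm_command:
  motion:
    - [[-3,-6,1.0],[0.0,0.0,0],1]
    - [[-2,-4,0],[0.0,0.0,0],1]
    - [[0,0,0],[0,0,0],1]
    - [[0,0,0],[0,0,0],1]

```text
time: 38.05
position: [0.736, 0.0368, 0.2834]
tool_rot: [0.08, -3.053, -0.008]
ft_force: [-0.6, 0.4, -4.9]
grip_width: 0.202
```

```bash
python3 tilt.py car1;python3 - <<'E'
from pour import *
print(np.round(ctrl.get_state()['joint_positions'],2))
hov=tcp(.5965,-.045,.262,-5); plan([(hov,183.8,5,14)],claw=1)
E
```

```text
n 30463 z=0.0294 at x=.085 slope x deg 0.2409836730218203 y -0.0107496775911139
floor normal world [ 0.083 -0.003  0.997]
t 38.1 p [0.7359 0.0373 0.2835] R
 [[-0.995 -0.053 -0.087]
 [-0.053  0.999  0.003]
 [ 0.087  0.007 -0.996]] F [ 0.2  0.3 -4.1] g 0.203
[ 0.48  0.85 -1.25  0.98  0.77  1.82  1.17]
[[[-5.0, -11.0, 1.0], [0.0, 0.0, 0.0], 1], [[-4.0, -12.0, 2.0], [0.5, 0.0, -0.5], 1], [[-5.0, -11.0, 1.0], [0.0, 0.0, 0.0], 1]]
end [751.3   4.1 278.1] err deg [-0.01  0.02 -0.23] n 3
```

View pics/car1.png

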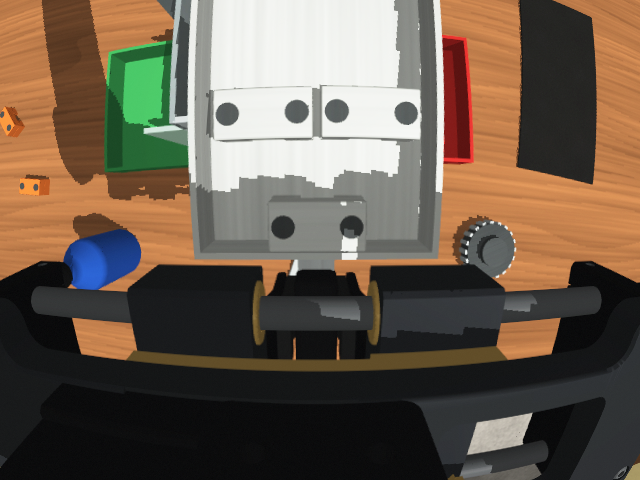

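Request:
arm_command:
  motion:
    - [[-5.0,-11.0,1.0],[0.0,0.0,0.0],1]
    - [[-4.0,-12.0,2.0],[0.5,0.0,-0.5],1]
    - [[-5.0,-11.0,1.0],[0.0,0.0,0.0],1]
    - [[0,0,0],[0,0,0],1]
    - [[0,0,0],[0,0,0],1]

```text
time: 38.52
position: [0.752, 0.0015, 0.2775]
tool_rot: [0.089, -3.053, 0.005]
ft_force: [0.2, 0.7, -3.9]
grip_width: 0.205
```

Run:
```python
from pour import *
st();print(np.round(ctrl.get_state()['joint_positions'],2))
s,im,d=grab('scene');cv2.imwrite('pics/sc1.png',im)
s,im,d=grab('top');cv2.imwrite('pics/tp1.png',cv2.resize(im[120:320,200:420],None,fx=2.8,fy=2.8))
P=cloud('top',s,d)
# lip
q=P[(P[...,2]>.25)&(P[...,2]<.31)&(im.min(-1)>80)&(P[...,0]>.5)]
(c,wh,a)=cv2.minAreaRect((q[:,:2]*1000).astype(np.float32));print(c,wh,a);print('a min',(q[:,:2]@ex).min(), 'b',np.percentile(q[:,:2]@ey,[1,99]))
w=[]
for th in range(0,37,4): w.append((tcp(.5965,-.045,.226 if th>8 else .24,th),183.8,-th,14))
plan(w,claw=1,q=.5)
```

```text
t 38.52 p [0.752  0.0015 0.2775] R
 [[-0.995 -0.058 -0.087]
 [-0.058  0.998 -0.006]
 [ 0.087 -0.001 -0.996]] F [ 0.2  0.7 -3.9] g 0.205
[ 0.48  0.88 -1.23  0.93  0.8   1.83  1.23]
(662.7166748046875, 6.027130126953125) (132.63856506347656, 90.53477478027344) 3.635653018951416
a min 0.595297838943386 b [-0.07534288  0.00715806]
[[[2.0, 0.5, 9.0], [0.0, -5.0, -0.5], 1], [[2.0, 0.0, -10.5], [0.0, -4.0, 0.0], 1], [[2.5, 0.0, -10.5], [0.0, -4.0, 0.0], 1], [[4.5, 0.0, 3.5], [0.0, -4.0, 0.0], 1], [[2.5, 0.0, -10.5], [0.0, -4.0, 0.0], 1], [[2.5, 0.5, -10.5], [0.0, -4.0, 0.0], 1], [[2.0, 0.0, -10.5], [0.0, -4.0, 0.0], 1], [[2.5, 0.0, -10.5], [0.0, -4.0, 0.0], 1]]
[[[2.5, 0.0, -10.5], [0.0, -4.0, 0.0], 1], [[2.5, 0.0, -10.5], [0.0, -4.0, 0.0], 1]]
end [702.7   1.2 338.5] err deg [0.14 0.   0.16] n 10
```

View pics/tp1.png

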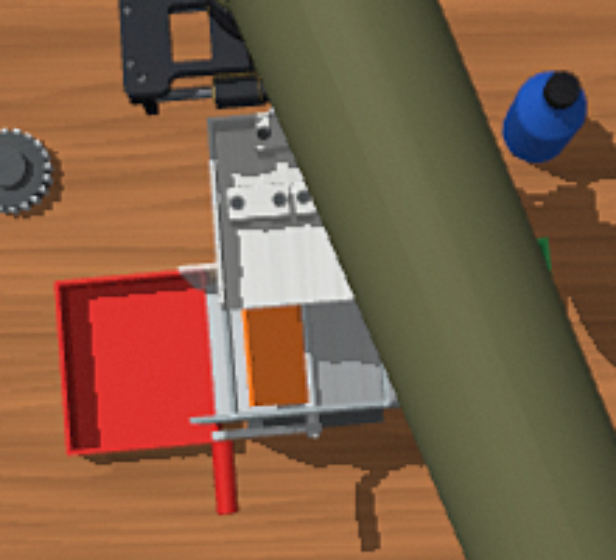

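View pics/sc1.png

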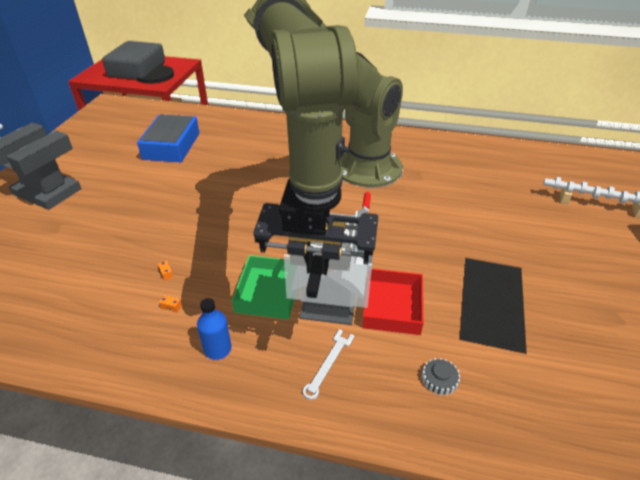

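The lip (measured a = 595 mm, target 596) is over the far half of the mouth and the flap is still set. Start tipping about the lip.

Request:
arm_command:
  motion:
    - [[2.0,0.5,9.0],[0.0,-5.0,-0.5],1]
    - [[2.0,0.0,-10.5],[0.0,-4.0,0.0],1]
    - [[2.5,0.0,-10.5],[0.0,-4.0,0.0],1]
    - [[4.5,0.0,3.5],[0.0,-4.0,0.0],1]
    - [[0,0,0],[0,0,0],1]
    - [[0,0,0],[0,0,0],1]

```text
time: 39.12
position: [0.7378, 0.0022, 0.2857]
tool_rot: [-0.103, 2.933, 0.005]
ft_force: [0.1, 0.0, -4.6]
grip_width: 0.203
```

```bash
python3 tilt.py po1;python3 - <<'E'
from pour import *
s=ctrl.get_state();Rm=R.from_rotvec(s['tool_rot']).as_matrix();l=s['position']+Rm@np.array([L,0,H]);print('lip a,b,z',l[:2]@ex,l[:2]@ey,l[2])
E
```

```text
n 27869 z=0.0297 at x=.085 slope x deg 0.49382339116886714 y -0.03808309071245869
floor normal world [-0.213 -0.012  0.977]
t 39.17 p [0.7393 0.0019 0.2861] R
 [[-0.976 -0.069  0.206]
 [-0.068  0.998  0.012]
 [-0.207 -0.002 -0.978]] F [ 0.2 -0.2 -4.2] g 0.201
lip a,b,z 0.5961505392026063 -0.04719686938769088 0.22625329987653206
```

View pics/po1.png

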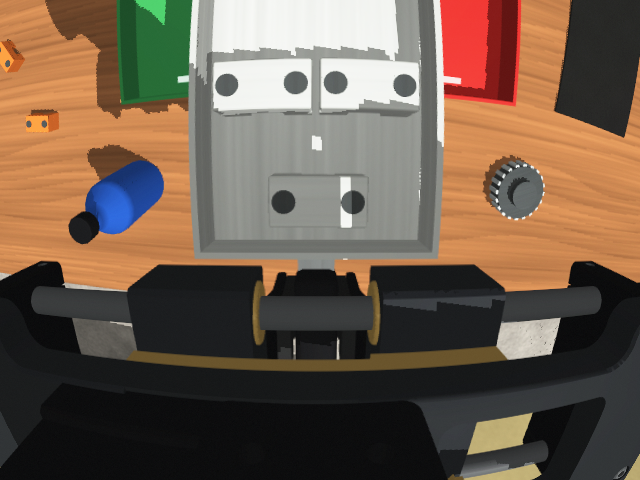

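Request:
arm_command:
  motion:
    - [[1,1,-5],[0,-2,0],1]
    - [[1,1,-5],[0,-2,0],1]
    - [[1.5,0,-5.5],[0,-2,0],1]
    - [[1,0,-5],[0,-2,0],1]
    - [[1.5,0,-5.5],[0,-2,0],1]
    - [[1,0,-5],[0,-2,0],1]
    - [[0,0,0],[0,0,0],1]
    - [[0,0,0],[0,0,0],1]

```text
time: 39.83
position: [0.7244, 0.0035, 0.3146]
tool_rot: [-0.094, 2.721, 0.018]
ft_force: [-0.3, 0.6, -3.4]
grip_width: 0.201
```

```bash
cat > lip.py <<'E'
from pour import *
import sys
st()
s,im,d=grab('wrist');cv2.imwrite(f'pics/{sys.argv[1]}.png',im)
Rm=R.from_rotvec(s['tool_rot']).as_matrix();l=s['position']+Rm@np.array([L,0,H]);print('lip a,b,z',l[:2]@ex,l[:2]@ey,l[2])
E
python3 lip.py po2
```

```text
t 39.83 p [0.7244 0.0035 0.3146] R
 [[-0.911 -0.069  0.406]
 [-0.064  0.998  0.027]
 [-0.407 -0.001 -0.913]] F [-0.3  0.6 -3.4] g 0.201
lip a,b,z 0.597073004919319 -0.04450769423411976 0.22635630339863158
```

View pics/po2.png

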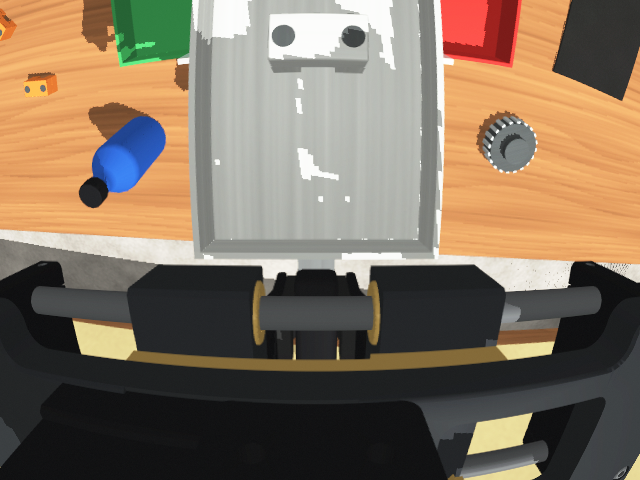

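Two caps have left the pan and the third (318,38) is sliding. Hold, then tilt a little more.

Request:
arm_command:
  motion:
    - [[0,0,0],[0,0,0],1]
    - [[0,0,0],[0,0,0],1]
    - [[1,0,-5],[0,-2,0],1]
    - [[1.5,0,-5.5],[0,-2,0],1]
    - [[1,0,-5],[0,-2,0],1]
    - [[1.5,0,-5.5],[0,-2,0],1]
    - [[0,0,0],[0,0,0],1]
    - [[0,0,0],[0,0,0],1]

```text
time: 40.55
position: [0.7096, 0.0022, 0.3301]
tool_rot: [-0.09, 2.582, 0.022]
ft_force: [-0.4, -0.1, -3.0]
grip_width: 0.202
```

```bash
python3 lip.py po3
python3 - <<'E'
from h import *
s,im,d=grab('scene');cv2.imwrite('pics/sc2.png',cv2.resize(im[180:340,200:460],None,fx=3,fy=3))
E
```

```text
t 40.55 p [0.7096 0.0022 0.3301] R
 [[-0.846 -0.069  0.528]
 [-0.06   0.998  0.034]
 [-0.53  -0.003 -0.848]] F [-0.4 -0.1 -3. ] g 0.202
lip a,b,z 0.5956758462755827 -0.04501216438936239 0.22528193298891164
```

View pics/po3.png

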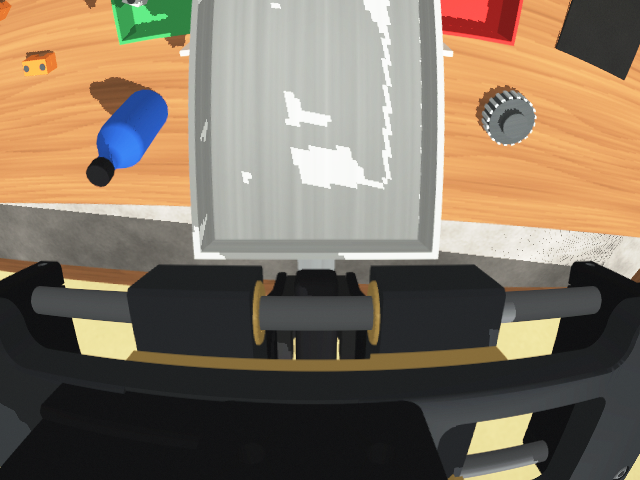

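View pics/sc2.png

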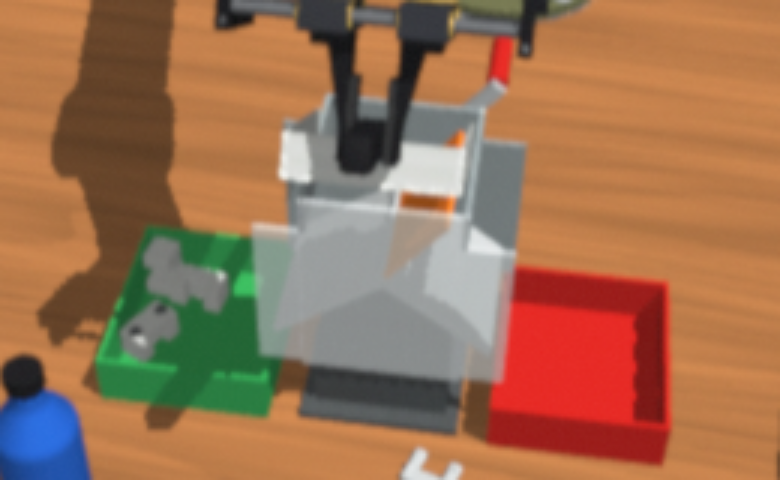

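All three caps lie in the green bin at about (160,260), (205,287) and (150,330) in this crop, and the pan is empty. I level off, rise and take the pan back.

Run:
```python
from pour import *
w=[(tcp(.5965,-.045,.245,16),183.8,-16,25),(tcp(.5965,-.045,.28,0),183.8,0,25)]
w+=[([.565,.372,.31],177.8,0,30),([.5645,.3722,.075],177.8,0,28)]
plan(w,claw=1)
```

```text
[[[-4.0, 0.0, 9.0], [0.0, 5.5, 0.0], 1], [[-5.0, 0.0, 8.0], [0.0, 5.0, 0.0], 1], [[-6.0, -1.0, 8.0], [0.0, 5.5, 0.0], 1], [[-4.0, 0.0, 3.0], [0.0, 5.5, 0.0], 1], [[-4.0, 0.0, 2.0], [0.0, 5.0, 0.0], 1], [[-5.0, 0.0, 3.0], [0.0, 5.5, 0.0], 1], [[11.0, 27.0, 0.0], [0.0, 0.0, 0.5], 1], [[12.0, 27.0, 0.0], [0.0, 0.0, 0.5], 1]]
[[[12.0, 27.0, 0.0], [0.0, 0.0, 0.5], 1], [[12.0, 27.0, 0.0], [0.0, 0.0, 0.5], 1], [[12.0, 27.0, 0.0], [0.0, 0.0, 0.0], 1], [[12.0, 26.0, -1.0], [0.0, 0.0, 0.5], 1], [[13.0, 27.0, 0.0], [0.0, 0.0, 0.5], 1], [[12.0, 27.0, 0.0], [0.0, 0.0, 0.5], 1], [[13.0, 26.0, 0.0], [0.0, 0.0, 0.5], 1], [[13.0, 26.0, 0.0], [0.0, 0.0, 0.5], 1]]
[[[14.0, 26.0, 0.0], [0.0, 0.0, 0.5], 1], [[13.0, 26.0, 0.0], [0.0, 0.0, 0.5], 1], [[14.0, 26.0, 0.0], [0.0, 0.0, 0.0], 1], [[14.0, 26.0, 0.0], [0.0, 0.0, 0.5], 1], [[0.0, 0.0, 26.0], [0.0, 0.0, 0.0], 1], [[0.0, 0.0, 26.0], [0.0, 0.0, 0.0], 1], [[0.0, 0.0, 26.0], [0.0, 0.0, 0.0], 1], [[0.0, 0.0, 26.0], [0.0, 0.0, 0.0], 1]]
[[[0.0, 0.0, 26.0], [0.0, 0.0, 0.0], 1], [[0.0, 0.0, 26.0], [0.0, 0.0, 0.0], 1], [[1.0, 0.0, 27.0], [0.0, 0.0, 0.0], 1], [[0.0, 1.0, 26.0], [0.0, 0.0, 0.0], 1], [[0.0, 0.0, 26.0], [0.0, 0.0, 0.0], 1]]
end [564.2 372.6  74.7] err deg [-0.03 -0.    0.16] n 29
```

Request:
arm_command:
  motion:
    - [[-4.0,0.0,5.0],[0.0,5.5,0.0],1]
    - [[-5.0,0.0,6.0],[0.0,5.0,0.0],1]
    - [[-6.0,-1.0,6.0],[0.0,5.5,0.0],1]
    - [[-4.0,0.0,3.0],[0.0,5.5,0.0],1]
    - [[-4.0,0.0,2.0],[0.0,5.0,0.0],1]
    - [[-5.0,0.0,3.0],[0.0,5.5,0.0],1]
    - [[5,12.0,0.0],[0.0,0.0,0],1]
    - [[10.0,22.0,0.0],[0.0,0.0,0.5],1]

```text
time: 41.32
position: [0.7311, 0.0347, 0.3106]
tool_rot: [-0.086, 3.129, 0.007]
ft_force: [-1.4, -0.6, -2.6]
grip_width: 0.199
```

Request:
arm_command:
  motion:
    - [[12.0,27.0,0.0],[0.0,0.0,0.5],1]
    - [[12.0,27.0,0.0],[0.0,0.0,0.5],1]
    - [[12.0,27.0,0.0],[0.0,0.0,0.0],1]
    - [[12.0,26.0,-1.0],[0.0,0.0,0.5],1]
    - [[13.0,27.0,0.0],[0.0,0.0,0.5],1]
    - [[12.0,27.0,0.0],[0.0,0.0,0.5],1]
    - [[13.0,26.0,0.0],[0.0,0.0,0.5],1]
    - [[13.0,26.0,0.0],[0.0,0.0,0.5],1]

```text
time: 41.98
position: [0.6204, 0.2479, 0.3154]
tool_rot: [0.001, 3.125, 0.004]
ft_force: [0.2, 0.6, -2.6]
grip_width: 0.199
```

Request:
arm_command:
  motion:
    - [[14.0,26.0,0.0],[0.0,0.0,0.5],1]
    - [[13.0,26.0,0.0],[0.0,0.0,0.5],1]
    - [[14.0,26.0,0.0],[0.0,0.0,0.0],1]
    - [[14.0,26.0,0.0],[0.0,0.0,0.5],1]
    - [[8.0,14.0,0.0],[0.0,0.0,0.0],1]
    - [[0,0,0],[0,0,0],1]
    - [[0,0,0],[0,0,0],1]
    - [[0,0,0],[0,0,0],1]

```text
time: 42.65
position: [0.5598, 0.3646, 0.3149]
tool_rot: [0.042, 3.125, 0.002]
ft_force: [1.1, -1.1, -2.3]
grip_width: 0.202
```

```bash
python3 tilt.py ret1
python3 - <<'E'
from pour import *
plan([([.5645,.3722,.20],177.8,-.2,28),([.5645,.3722,.06],177.8,-.2,28)],claw=1,q=.5)
E
```

```text
n 43265 z=0.0295 at x=.085 slope x deg 0.3661120993236922 y -0.02265558552589344
floor normal world [-0.023 -0.002  1.   ]
t 42.7 p [0.5601 0.364  0.315 ] R
 [[-0.999  0.028  0.016]
 [ 0.028  1.     0.001]
 [-0.016  0.002 -1.   ]] F [-0.2 -0.4 -2.7] g 0.2
[[[-0.5, 1.5, 23.0], [0.0, 0.0, 0.0], 1], [[-0.5, 2.0, 23.0], [0.0, 0.5, 0.0], 1], [[-0.5, 1.5, 23.0], [0.0, 0.0, 0.5], 1], [[-0.5, 1.5, 23.0], [0.0, 0.0, 0.0], 1], [[-1.0, 1.5, 23.0], [0.0, 0.0, 0.0], 1], [[0.0, 0.0, 23.5], [0.0, 0.0, 0.0], 1], [[0.5, 0.0, 23.0], [0.0, 0.0, 0.0], 1], [[0.0, 0.0, 23.5], [0.0, 0.0, 0.0], 1]]
[[[0.5, 0.0, 23.5], [0.0, 0.0, 0.0], 1], [[0.0, 0.0, 23.0], [0.0, 0.0, 0.0], 1], [[0.5, 0.0, 23.5], [0.0, 0.0, 0.0], 1]]
end [564.3 372.3  60. ] err deg [0.1  0.24 0.09] n 11
```

View pics/ret1.png

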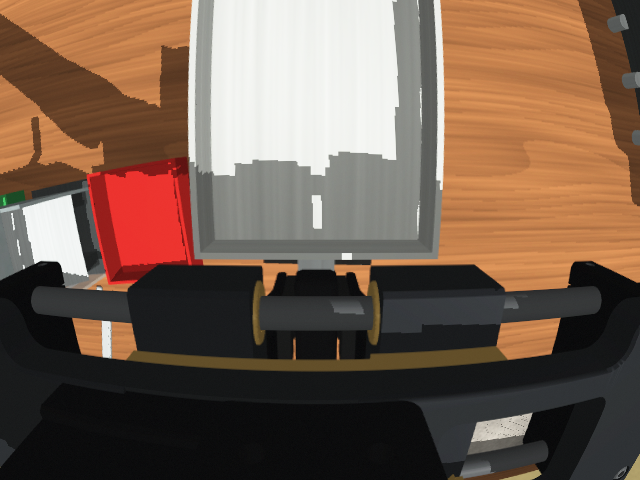

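Request:
arm_command:
  motion:
    - [[-0.5,1.5,23.0],[0.0,0.5,0.0],1]
    - [[-0.5,2.0,23.0],[0.0,0.5,0.0],1]
    - [[-0.5,1.5,23.0],[0.0,0.3,0.5],1]
    - [[-0.5,1.5,23.0],[0.0,0.0,0.0],1]
    - [[-1.0,1.5,23.0],[0.0,0.0,0.0],1]
    - [[0.0,0.0,23.5],[0.0,0.0,0.0],1]
    - [[0.5,0.0,23.0],[0.0,0.0,0.0],1]
    - [[0.0,0.0,23.5],[0.0,0.0,0.0],1]

```text
time: 43.37
position: [0.5628, 0.3716, 0.1294]
tool_rot: [-0.059, -3.135, -0.003]
ft_force: [-0.5, 0.2, -2.4]
grip_width: 0.202
```

Request:
arm_command:
  motion:
    - [[0.5,0.0,23],[0.0,0.0,0.0],1]
    - [[0.0,0.0,20.0],[0.0,0.0,0.0],1]
    - [[0.5,0.0,15],[0.0,0.0,0.0],1]
    - [[0,0,0],[0,0,0],1]
    - [[0,0,0],[0,0,0],1]
    - [[0,0,0],[0,0,0],1]

```text
time: 43.87
position: [0.5609, 0.3738, 0.0743]
tool_rot: [-0.056, -3.137, -0.006]
ft_force: [0.7, 0.6, -3.1]
grip_width: 0.201
```

```bash
python3 tilt.py ret2
python3 - <<'E'
from pour import *
plan([([.5645,.3722,.0365],177.8,0,8)],claw=1,q=.5)
E
```

```text
n 43276 z=0.0295 at x=.085 slope x deg 0.34925456001546873 y -0.014703935111252765
floor normal world [-0.002 -0.004  1.   ]
t 43.92 p [0.5609 0.3742 0.0747] R
 [[-0.999  0.035 -0.004]
 [ 0.035  0.999  0.004]
 [ 0.004  0.004 -1.   ]] F [ 0.1 -0.7 -2.2] g 0.202
[[[-1.0, -0.5, 7.5], [0.0, 0.0, 0.0], 1], [[-0.5, -0.5, 8.0], [0.0, 0.0, 0.0], 1], [[-1.0, 0.0, 7.5], [0.0, 0.0, 0.0], 1], [[-0.5, -0.5, 7.5], [0.0, 0.0, 0.0], 1], [[-1.0, -0.5, 7.5], [0.0, 0.0, 0.0], 1]]
end [564.7 372.2  36.7] err deg [ 0.23 -0.22  0.18] n 5
```

View pics/ret2.png

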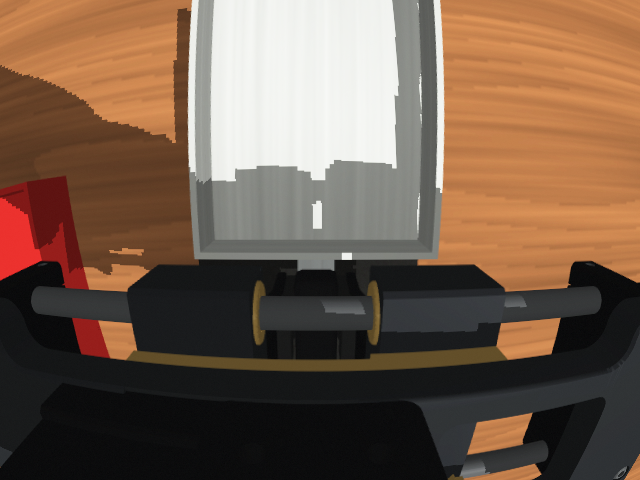

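The pan is level and over the mat. Lower it gently.

Request:
arm_command:
  motion:
    - [[-1.0,-0.5,7.5],[0.0,0.0,0.0],1]
    - [[-0.5,-0.5,8.0],[0.0,0.0,0.0],1]
    - [[-1.0,0.0,7.5],[0.0,0.0,0.0],1]
    - [[-0.5,-0.5,7.5],[0.0,0.0,0.0],1]
    - [[-0.5,0,5],[0.0,0.0,0.0],1]
    - [[0,0,0],[0,0,0],1]
    - [[0,0,0],[0,0,0],1]
    - [[0,0,0],[0,0,0],1]

```text
time: 44.58
position: [0.563, 0.3722, 0.0376]
tool_rot: [-0.054, -3.135, -0.004]
ft_force: [-0.2, -0.2, -2.2]
grip_width: 0.204
```

Request:
arm_command:
  motion:
    - [[0,0,1.5],[0.0,0.2,0.0],1]
    - [[0,0,1],[0,0,0],1]
    - [[0,0,0],[0,0,0],1]
    - [[0,0,0],[0,0,0],1]
    - [[0,0,0],[0,0,0],1]

```text
time: 45.0
position: [0.5633, 0.3721, 0.0353]
tool_rot: [-0.054, -3.132, -0.004]
ft_force: [-0.1, -0.0, -1.0]
grip_width: 0.204
```

Request:
arm_command:
  motion:
    - [[0,0,0.5],[0,0,0],1]
    - [[0,0,0],[0,0,0],1]
    - [[0,0,0],[0,0,0],0.7]
    - [[0,0,0],[0,0,0],0.6]
    - [[0,0,0],[0,0,0],0.5]
    - [[0,0,0],[0,0,0],0.5]

```text
time: 45.5
position: [0.563, 0.372, 0.0344]
tool_rot: [-0.054, -3.132, -0.004]
ft_force: [-0.5, 0.1, -1.0]
grip_width: 0.417
```

Request:
arm_command:
  motion:
    - [[0,0,-10],[0,0,0],0.5]
    - [[0,0,-20],[0,0,0],0.5]
    - [[0,0,-35],[0,0,0],0.5]
    - [[0,0,-40],[0,0,0],0.5]
    - [[0,0,-40],[0,0,0],0.5]
    - [[0,0,-20],[0,0,0],0.5]
    - [[0,0,0],[0,0,0],0.5]
    - [[0,0,0],[0,0,0],0.5]

```text
time: 46.17
position: [0.565, 0.3724, 0.2018]
tool_rot: [-0.054, -3.135, -0.007]
ft_force: [-0.9, -0.7, -0.9]
grip_width: 0.5
```

```bash
python3 pan.py fin1; sed -i 's/P\[...,1\]<-.26/P[...,1]<-.06/' caps.py; python3 caps.py fin top; python3 knob.py finc
python3 - <<'E'
from h import *
s,im,d=grab('scene');cv2.imwrite('pics/fsc.png',im)
E
```

```text
t 46.17 p [0.565  0.3724 0.2018] R
 [[-0.999  0.034 -0.006]
 [ 0.034  0.999  0.004]
 [ 0.007  0.004 -1.   ]] F [-0.9 -0.7 -0.9] g 0.5
rim 1855 c [480.4 375.4] wh [109.2 135.6] a 87.9 z 31.0
rim+handle 3609 c [517.3 374.1] wh [109.2 209.4] a 87.9 z 32.5
handle 1730 c [584.8 371.3] wh [17.8 74.2] a 87.8 z 45.0
floor 15397 c [478.7 375.4] wh [119.  147.3] a 87.9 z 6.4
mat 18260 c [505.4 371.2] wh [140.1 266.8] a 87.2 z 3.3
t 46.22 p [0.5646 0.3715 0.1998] R
 [[-0.999  0.035 -0.009]
 [ 0.035  0.999  0.002]
 [ 0.009  0.002 -1.   ]] F [ 0.4  0.1 -0.1] g 0.5
top
px [387. 172.] c [ 756.2 -201.9] wh [56.4 21.1] long 56.9 z 32.4 sat 209.0
px [453. 198.] c [ 687.2 -360.3] wh [42.9 21.6] long 85.5 z 25.5 sat 213.0
px [386. 227.] c [ 621.5 -195.8] wh [175.5  83.3] long 40.3 z 30.5 sat 125.0
px [480. 237.] c [ 589.4 -420.7] wh [41.7 22.9] long 40.5 z 25.9 sat 213.0
px [378. 254.] c [ 554.  -171.8] wh [43.4 26.7] long 81.9 z 27.7 sat 5.0
px [585. 446.] c [ 100. -649.] wh [ 75.7 163.6] long 129.0 z 32.0 sat 210.0
t 46.27 p [0.5643 0.371  0.1987] R
 [[-0.999  0.035 -0.01 ]
 [ 0.035  0.999  0.001]
 [ 0.01   0.001 -1.   ]] F [-0.4 -1.3 -0.9] g 0.5
193 [0.4522 0.0425 0.2249] [0.5036 0.0584 0.2358] [0.4779 0.0502 0.2315]
```

View pics/fin_top.png

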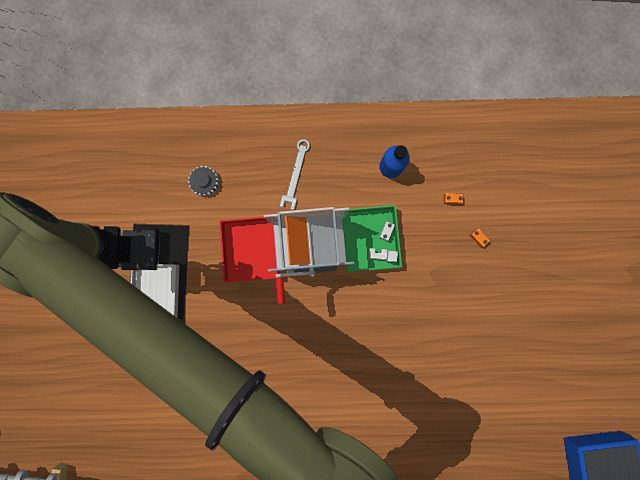

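View pics/fsc.png

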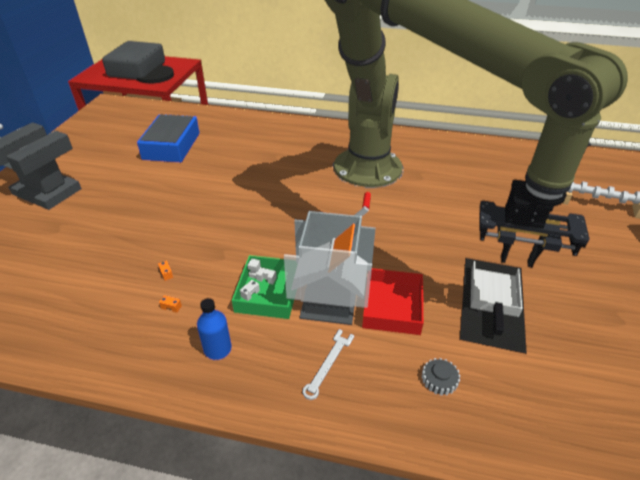

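View pics/fin1.png

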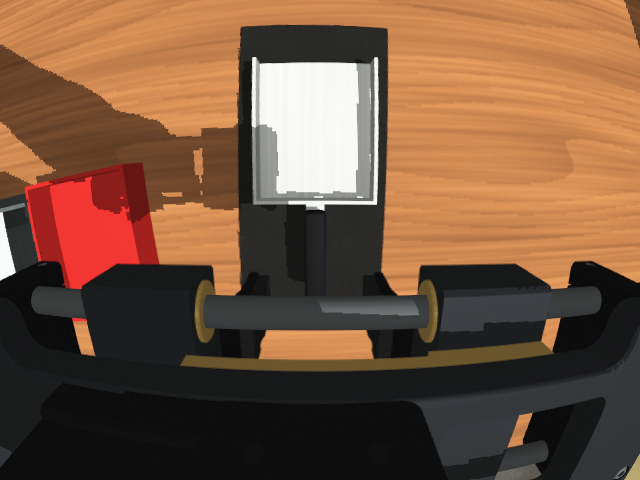

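Run:
```python
import cv2
im=cv2.imread('pics/fin_top.png');cv2.imwrite('pics/fcrop.png',cv2.resize(im[195:285,335:415],None,fx=6,fy=6,interpolation=cv2.INTER_CUBIC))
```

```text
(no output)
```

View pics/fcrop.png

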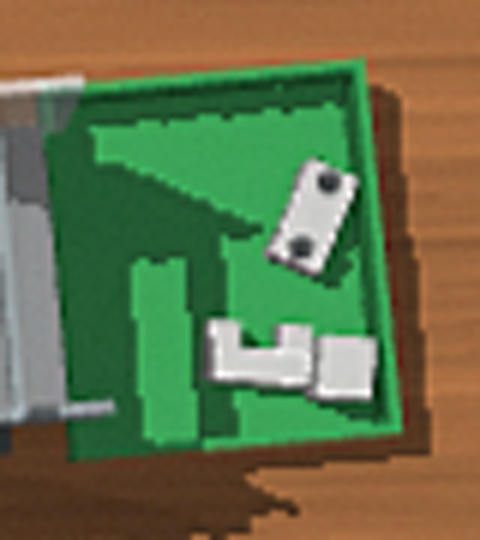

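Request:
arm_command:
  motion:
    - [[0,0,-20],[0,0,0],0.3]
    - [[0,0,-20],[0,0,0],0.3]
    - [[0,0,0],[0,0,0],0.3]
    - [[0,0,0],[0,0,0],0.3]
    - [[0,0,0],[0,0,0],0.3]

```text
time: 46.78
position: [0.5647, 0.371, 0.2379]
tool_rot: [-0.054, -3.13, -0.002]
ft_force: [-0.1, -0.5, -0.1]
grip_width: 0.685
```

The three caps, at (312,215), (258,352) and (345,367) in this crop, rest inside the green bin. Everything checks out, so I hand in.

```bash
python3 -c "
from bench import ctrl
print(ctrl.close_job())"
```

```text
the job is handed in; nothing more can be done
None
```

The job is done and handed in at about 47 s of robot time. All three caps are in the green bin, and the pan is empty and level on its mat.

- **Flap:** I pushed it to its +y stop (15 N felt there), which closes the red exit. Before and after the tipping its knob read the same: y = 50 mm, top z = 231 mm.
- **Caps:** There were three silver caps. I put them in the pan one at a time and left the two orange look-alikes alone. The first one shifted a few centimetres inside the pan after I let go of it. I took that for the announced knock and worked around it.
- **Tipping:** I carried the pan by its handle and tipped it over the mouth to about 32°. The last enlarged picture shows all three caps in the green bin and none in the red bin.
- **Pan:** It lies with its centre at about (477, 375) mm, roughly 3 mm from the mat spot, with yaw about -2°. Before the job it lay about 7 to 8 mm off that spot.
- **Bystanders:** In the last pictures the bottle, wrench and pulley stand where they began. The arm is clear of everything. No check failed.

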